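Strip the retaining rings from the burner heads and lock them in the parts tray

TASK

The burner heads are due for cleaning: with the hook pick from its stand, lift every split retaining ring that is there out of the groove of its head by the end that bridges the notch, keeping the fingers off a ring until it is out. Lay the rings flat in the parts tray, one to a bay, then swing the keeper bar fully home into its detent; hang the pick upright back in its stand and leave the brush, the glass block and the scraper where they are.

Things in the scene. Friction and masses are not known exactly. Their poses are not given: they have to be found in the camera images.
- head0: burner head (four alike, fixed): octagonal cast block 96 mm across flats, 30 mm high, foot flange 123 mm over its screw lugs. Origin under its centre. In the flat top (the land, 18 mm wide): a round groove 60 mm across, in it a 30 mm square bore down to z = 10 mm. The pick notch, 12 mm wide, open above, floor at z = 10 mm, runs from the bore along the head's -x out through the side
- seat0 (a point): centre of head 0's groove floor, 22.5 mm above the table, 7.5 mm below the land and 12.5 mm above the notch floor; axes like the head's. A ring in the groove has its origin here to 2 mm. A 7 mm key, 5 mm tall, stands on the groove floor in the ring's gap
- ring0: split retaining ring, rigid dark steel C, 40 g, or None if absent: outside 56, inside 44, thickness 7 mm, bar 6 mm wide. Origin on its axis at the underside; z its axis. Gap from 202 to 242 degrees (from ring +x towards +y). Starts in head 0's groove, turned like the head, top 0.5 mm below the land, its bar bridging the notch at 180 degrees, next to one end
- head1: burner head (four alike, fixed): octagonal cast block 96 mm across flats, 30 mm high, foot flange 123 mm over its screw lugs. Origin under its centre. In the flat top (the land, 18 mm wide): a round groove 60 mm across, in it a 30 mm square bore down to z = 10 mm. The pick notch, 12 mm wide, open above, floor at z = 10 mm, runs from the bore along the head's -x out through the side
- seat1 (a point): centre of head 1's groove floor, 22.5 mm above the table, 7.5 mm below the land and 12.5 mm above the notch floor; axes like the head's. A ring in the groove has its origin here to 2 mm. A 7 mm key, 5 mm tall, stands on the groove floor in the ring's gap
- ring1: split retaining ring, rigid dark steel C, 40 g, or None if absent: outside 56, inside 44, thickness 7 mm, bar 6 mm wide. Origin on its axis at the underside; z its axis. Gap from 202 to 242 degrees (from ring +x towards +y). Starts in head 1's groove, turned like the head, top 0.5 mm below the land, its bar bridging the notch at 180 degrees, next to one end
- head2: burner head (four alike, fixed): octagonal cast block 96 mm across flats, 30 mm high, foot flange 123 mm over its screw lugs. Origin under its centre. In the flat top (the land, 18 mm wide): a round groove 60 mm across, in it a 30 mm square bore down to z = 10 mm. The pick notch, 12 mm wide, open above, floor at z = 10 mm, runs from the bore along the head's -x out through the side
- seat2 (a point): centre of head 2's groove floor, 22.5 mm above the table, 7.5 mm below the land and 12.5 mm above the notch floor; axes like the head's. A ring in the groove has its origin here to 2 mm. A 7 mm key, 5 mm tall, stands on the groove floor in the ring's gap
- ring2: split retaining ring, rigid dark steel C, 40 g, or None if absent: outside 56, inside 44, thickness 7 mm, bar 6 mm wide. Origin on its axis at the underside; z its axis. Gap from 202 to 242 degrees (from ring +x towards +y). Starts in head 2's groove, turned like the head, top 0.5 mm below the land, its bar bridging the notch at 180 degrees, next to one end
- head3: burner head (four alike, fixed): octagonal cast block 96 mm across flats, 30 mm high, foot flange 123 mm over its screw lugs. Origin under its centre. In the flat top (the land, 18 mm wide): a round groove 60 mm across, in it a 30 mm square bore down to z = 10 mm. The pick notch, 12 mm wide, open above, floor at z = 10 mm, runs from the bore along the head's -x out through the side
- seat3 (a point): centre of head 3's groove floor, 22.5 mm above the table, 7.5 mm below the land and 12.5 mm above the notch floor; axes like the head's. A ring in the groove has its origin here to 2 mm. A 7 mm key, 5 mm tall, stands on the groove floor in the ring's gap
- ring3: split retaining ring, rigid dark steel C, 40 g, or None if absent: outside 56, inside 44, thickness 7 mm, bar 6 mm wide. Origin on its axis at the underside; z its axis. Gap from 202 to 242 degrees (from ring +x towards +y). Starts in head 3's groove, turned like the head, top 0.5 mm below the land, its bar bridging the notch at 180 degrees, next to one end
- pick: hook pick, 80 g, upright. Origin: stem axis at the foot's underside, z up. Square stem 7 mm; collar 22 mm square at z = 50 to 54 mm; square wooden handle 14 x 14 mm, faces along x and y, z = 54 to 124 mm. Foot at the bottom 6 mm wide, 4 mm thick, points along -x, tip 14.5 mm from the stem axis (11 mm beyond the stem)
- stand: grey fork stand of the pick, fixed: base 80 x 70 mm; two prongs along x, 12 mm apart, tops 60 mm above the table, open to -x, closed by a column from x = +28 mm. Origin at table height under the pick's stem. The pick hangs by its collar on the prongs, turned like the stand, and lifts straight up
- rest (a point): where the pick's origin is when it hangs in the stand: 10 mm above the table on the stand's axis
- tray: low dark steel parts tray, fixed, 199 x 199 mm; walls and cross divider 12 mm high, 5 mm thick; four bays 92 x 92 mm, centres 48.5 mm from the middle lines; bay floors 5 mm above the table. Origin under the centre. Keeper hinge post beyond the middle of its +x side, catch block with a sprung ball beyond the middle of its -x side
- tray_in (a point): centre of the tray at the height of the bay floors (5 mm above the table), axes like the tray's
- keeper (a joint): steel keeper bar on a vertical hinge: 0 rad shut at its stop, over the tray's middle, pointing from the hinge to tray -x; opens up to 1.9 rad towards tray +y. Bar 34 mm wide, underside at z = 17, top at 24 mm, 195 mm long plus a tongue 16 mm wide to 230 mm. Light friction; stays where left; the last 0.05 rad rides over the sprung ball (about 5 N at the knob), which then holds it
- keeper_knob (a point): centre of the top of the keeper's round black knob, 18 mm diameter, 30 mm tall, standing on the bar 150 mm from the hinge; top 54 mm above the table
- keeper_hinge (a point): on the keeper's hinge axis, 17 mm above the table, 112 mm from the tray's centre along its +x
- brush: bystander: red-handled flat brush 186 x 30 x 20 mm, loose; origin at the centre of its underside
- cullet_block: bystander: pale glass block 43 x 49 x 26 mm, loose; origin at the centre of its underside
- scraper_red: bystander: red plastic scraper 107 x 64 x 8 mm, loose; origin at the centre of its underside
There are look-alikes about, which are no part of the job. Leave any blue or red look-alike of the ring0 alone.

How it is judged:
By the outcome, as a careful person would: the job done as asked, in the order asked, and still so for the second after the job is handed in, with the robot touching nothing.
Of ring0, ring1, ring2, ring3 only 3 to 4 are there at a start; the rules pass over those that are not, and their reading is None.
At some moment in a run one of ring0, ring1, ring2, ring3 may be knocked a few centimetres aside while the robot is not near it.
It also fails if it takes over 210 s, if anything falls off the work surface, if the arm or the gripper's body presses on something with over 40 N, if the wrist force passes 120 N, or if a joint passes its speed limit or range.

ROBOT

A 6-joint arm with a two-finger parallel gripper is mounted at the origin on a cart in front of the work surface, level with it; the furniture and walls round the work are solid. World frame = base frame: x ahead of the robot, y to its left, z up, the work surface at z = 0. Lengths are in m, angles in rad, forces in N, time in s.
With the tool pointing down it reaches from about 0.375 to 0.9 m from the base axis. Payload 3.1 kg.
Tool frame: the origin (TCP) lies on the centre line of the jaws, within the pads' length; the fingertips stand 8 mm ahead of it and the grasp point (between the pads) lies 11 mm behind it; z points along the fingers, y is the line along which they close (so a half turn about z gives the same grasp; the last joint's range is limited). The gripper opens to 85 mm and grips with 20 to 120 N. Pads are 22 mm wide; open, the fingers measure 114 mm over their backs; the gripper's body (76 mm by 85 mm) begins 54 mm behind the grasp point. The pads swing forward as they close: fully open they stand 13 mm farther back than shut.
Start: joints at [-1.335, 0.527, 1.433, -0, 1.181, -0.178], TCP at [0.252, -0.572, 0.239] pointing down, gripper open.
Joint ranges: [-3.08, 3.08], [-0.75, 2.2], [0.22, 2.44], [-1.43, 4.57], [0, 2.65], [-2.85, 2.85]. Speed limits (rad/s): [2.79, 2.79, 3.14, 3.14, 3.14, 3.14].

INTERFACE

Orientations are given as a unit quaternion [x, y, z, w].
In Python, from station import * gives the robot as it stands.
- The arm moves only by the tool play_rows, never from a script. Its argument "rows" is a list of rows, each a list of 3 entries, a list of its own where there are three numbers: the turn, a rotation vector about the tool's x, y, z in degrees, then the shift along the tool's x, y, z in mm, then the closure, from 0 (fully open) to 1 (shut). In form: [[[ax, ay, az], [dx, dy, dz], jaw], ...]. A call has 1 to 12 rows; each row shifts and turns the commanded pose from where the row before left it, along the tool's axes as they then stand; what a row does not reach is not made up. A row lasts 1/12 s, in which the tool goes at most 41.7 mm and 7.16 degrees, less where a joint would pass 70% of its speed; a pose out of reach is approached as far as the arm can. A call with a gripper value outside its range is refused whole. The fingers move at their own pace and stop on an object; "grip_force" is the grip in N (left out, the last holds). Time passes only in rows, so rows that do not move let the fingers close. It gives the time, the measured TCP pose, the force, the opening and the grip force at its end, in the units of the state.
- sense(): the state, without advancing time (a new reading comes with each control period).
- snapshot(name): name is "scene" or "side" or "wrist"; returns (picture, depth): 400x640x3 uint8, red, green, blue; 400x640 float32, m along the optical axis (not along the pixel's ray), 0 where there is no reading.
- get_calibration(name): a dict with "vfov" (degrees; the focal length in pixels is half the picture's height over the tangent of half this angle, whatever the lens; pixels are square), "cx", "cy" (the principal point, pixels), "k1" (the pictures are not rectified: a ray, as slopes to the right and down, at radius r is drawn at 1 + k1 r^2 times it, then the intrinsics apply), "xyz" and "attitude" of the camera in the world. Camera axes: x right, y down, z forward; pixel columns grow to the right and rows downward; lengths in m; the calibration is good to about 2 mm. A picture is of the moment at which its call begins: read the wrist's pose just before it. get_calibration takes no time and is no camera call; for the wrist camera it gives the pose at the moment of the call.
- sign_off(): hands the job in; it is judged then, once.
The state is a dict: "t": time; "q": joint angles; "qd": joint speeds; "tau": joint torques, N m; "tcp_pos": TCP position; "tool_rot": TCP orientation; "force": force on the tool from outside, world axes, zero at the start; "ft_torque": the same for the moment, N m; "finger_gap": opening from 0.0 (shut) to 1.0 (fully open); "gripper_force": force on a finger pad.
Only numpy, scipy, OpenCV 4.12 (cv2) and the standard library are available. Lean on these libraries where they do the work, as an engineer would, in place of code of your own. Each camera call takes 0.05 s, during which the arm holds its last target. There are 200 camera calls.

## Working session

There is one attempt and no reset: what is moved stays moved. The work goes in short steps, Python scripts to look and compute and a tool call to move; the robot and the scene stay as the last step left them, time stands still between calls to the robot, and variables do not carry over. Pictures are saved under pics/ and viewed, at most 14 in all, crops included, and the job is handed in when it is done.

Besides the shell and the picture viewer there is one more tool, called after "Call:" by a JSON object that holds its "api" and its "payload". play_rows: Moves the arm, as the interface text tells. Its arguments: {"type":"object","properties":{"rows":{"type":"array","items":{"type":"array"}},"grip_force":{"type":"number"}},"required":["rows"]}

```bash
ls; mkdir -p pics; cat > h.py <<'E'
from station import *
import numpy as np, cv2
from scipy.spatial.transform import Rotation as R
def cal(n):
    c=get_calibration(n); f=200/np.tan(np.radians(c['vfov'])/2)
    a=np.array(c['attitude'],float)
    Rm=a if a.shape==(3,3) else R.from_quat(a).as_matrix()
    return f,c['cx'],c['cy'],c['k1'],np.array(c['xyz']),Rm
def rays(c,uv):
    f,cx,cy,k1,p,Rm=c; uv=np.atleast_2d(uv).astype(float)
    d=(uv-[cx,cy])/f; s=d.copy()
    for _ in range(20): s=d/(1+k1*(s**2).sum(1,keepdims=True))
    return np.c_[s,np.ones(len(s))]
def atz(c,uv,z):
    w=rays(c,uv)@c[5].T; t=(z-c[4][2])/w[:,2]; return c[4]+w*t[:,None]
def pts(c,uv,dep):
    return c[4]+(rays(c,uv)*np.asarray(dep).reshape(-1,1))@c[5].T
def proj(c,X):
    f,cx,cy,k1,p,Rm=c; q=(np.atleast_2d(X)-p)@Rm; s=q[:,:2]/q[:,2:]
    return s*(1+k1*(s**2).sum(1,keepdims=True))*f+[cx,cy]
def shot(n,fn):
    c=cal(n); im,d=snapshot(n); cv2.imwrite(f'pics/{fn}.png',im[:,:,::-1]); np.savez(f'pics/{fn}.npz',im=im,d=d,c=np.array(c,dtype=object)); return c,im,d
def load(fn):
    z=np.load(f'pics/{fn}.npz',allow_pickle=True); return tuple(z['c']),z['im'],z['d']
E
python3 - <<'E'
from h import *
for n in('scene','side','wrist'):
    print(n,get_calibration(n)); shot(n,n+'0')
print(sense())
E
```

```text
pics
scene {'vfov': 43.350927264874855, 'cx': 316.44564370231654, 'cy': 198.7792314496849, 'k1': 0.024836750858874, 'xyz': array([-0.05278142,  0.67927039,  1.12537682]), 'attitude': array([-0.36140447,  0.86906482, -0.31359476,  0.12558455])}
side {'vfov': 48.27434818619006, 'cx': 318.9443219720685, 'cy': 200.27894790999633, 'k1': -0.10470765136723514, 'xyz': array([0.42268705, 1.37459715, 0.608568  ]), 'attitude': array([-0.0357819 ,  0.82839982, -0.55829862,  0.02785771])}
wrist {'vfov': 71.5312627808804, 'cx': 325.9960948373561, 'cy': 200.58196041038718, 'k1': -0.022199361678651865, 'xyz': array([ 0.31512815, -0.54314265,  0.37305049]), 'attitude': array([ 0.83004775, -0.54106145, -0.07460112,  0.11272938])}
{'t': 0.15, 'q': array([-1.33451568e+00,  5.28244752e-01,  1.43363153e+00,  1.34082866e-05,
        1.18140244e+00, -1.78485302e-01]), 'qd': array([ 4.81956985e-04, -3.93051363e-03, -4.05325718e-03,  8.06738376e-04,
        3.76939120e-04,  7.03669747e-05]), 'tau': array([ 7.77573496e-04, -4.42742550e+01, -1.78276938e+01, -3.46086053e-04,
        5.62459012e-03, -1.69759012e-06]), 'tcp_pos': array([ 0.25176855, -0.57144976,  0.23855576]), 'tool_rot': array([ 9.78573287e-01,  2.05897090e-01, -1.81607774e-05, -8.42860326e-04]), 'force': array([ 0.7845665 , -0.9090009 ,  0.49036091]), 'ft_torque': array([ 0.06506029,  0.02298749, -0.02424494]), 'gripper_force': 0.0, 'finger_gap': 1.002074975486846}
```

View pics/scene0.png

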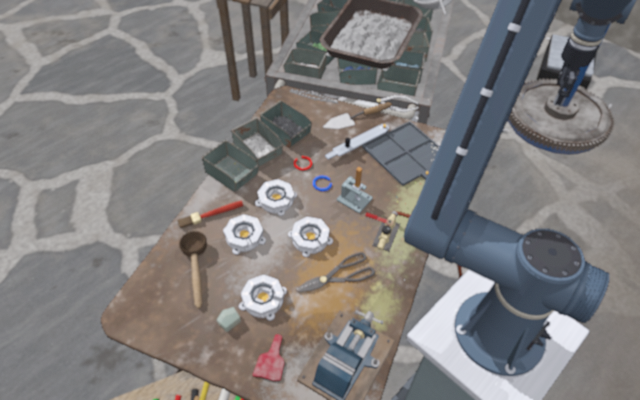

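View pics/side0.png

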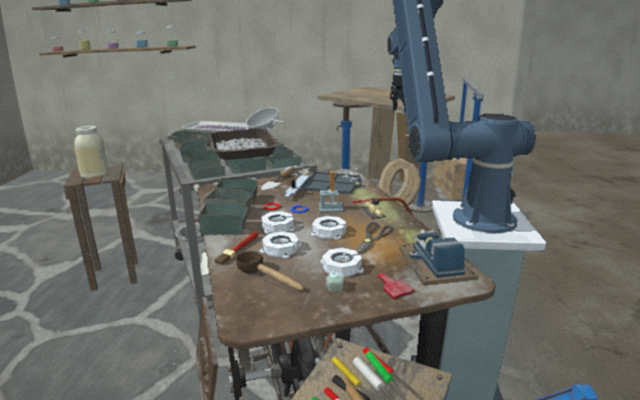

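The scene view shows four white heads at about (276,196), (243,233), (310,235) and (262,297), the stand with the pick at (355,190), the tray at (400,153) and the keeper bar at (357,142). The side view agrees with this. Next I get coarse positions.

```bash
python3 - <<'E'
from h import *
c,im,d=load('scene0')
for n,uv,z in [('A',(276,195),.03),('B',(243,233),.03),('C',(310,235),.03),('D',(262,296),.03),('pick',(357,170),.13),('stand',(353,197),.06),('tray',(401,153),.01),('knob',(347,142),.05),('barfar',(329,156),.02),('hinge',(386,127),.02),('trayL',(365,150),.012),('traybot',(405,182),.012),('traytop',(407,126),.012),('redring',(303,163),.0),('blue',(322,184),0)]:
    print(n,atz(c,uv,z).round(3), pts(c,uv,d[uv[1],uv[0]]).round(3))
c,im,d=load('wrist0'); cv2.imwrite('pics/w0b.png',im[:,:,::-1])
# camera in tool frame
s=sense(); T=R.from_quat(s['tool_rot']).as_matrix(); print((c[4]-s['tcp_pos'])@T, T.T@c[5])
E
```

```text
A [[0.669 0.106 0.03 ]] [[0.682 0.096 0.01 ]]
B [[0.633 0.257 0.03 ]] [[0.643 0.251 0.013]]
C [[0.502 0.135 0.03 ]] [[0.511 0.127 0.013]]
D [[0.455 0.345 0.03 ]] [[0.464 0.34  0.012]]
pick [[ 0.515 -0.055  0.13 ]] [[ 0.514 -0.053  0.133]]
stand [[ 0.495 -0.024  0.06 ]] [[ 0.522 -0.058  0.009]]
tray [[ 0.536 -0.295  0.01 ]] [[ 0.539 -0.299  0.005]]
knob [[ 0.66  -0.179  0.05 ]] [[ 0.663 -0.182  0.046]]
barfar [[ 0.677 -0.119  0.02 ]] [[ 0.678 -0.12   0.019]]
hinge [[ 0.639 -0.343  0.02 ]] [[ 0.633 -0.334  0.03 ]]
trayL [[ 0.622 -0.223  0.012]] [[ 0.629 -0.233  0.   ]]
traybot [[ 0.451 -0.208  0.012]] [[ 0.452 -0.209  0.01 ]]
traytop [[ 0.599 -0.403  0.012]] [[ 0.605 -0.413  0.002]]
redring [[ 0.726 -0.055  0.   ]] [[ 0.728 -0.056 -0.002]]
blue [[ 0.625 -0.035  0.   ]] [[ 0.626 -0.037 -0.002]]
[ 0.06943635 -0.00059779 -0.13447231] [[ 4.41124693e-04 -9.63371370e-01 -2.68170485e-01]
 [ 9.99999883e-01  4.78868849e-04 -7.53397546e-05]
 [ 2.00998654e-04 -2.68170421e-01  9.63371468e-01]]
```

View pics/wrist0.png

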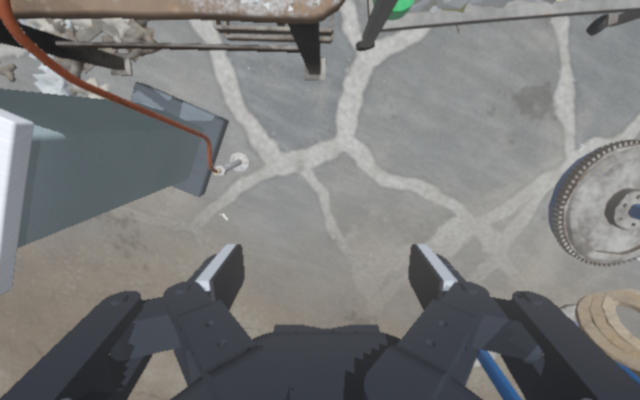

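The wrist view shows only floor beyond the table. I'll move over the work and turn to yaw 90.

Call:
{"api": "play_rows", "payload": {"rows": [[[0,0,0],[30,-23.6,-8],0],[[0,0,0],[30,-23.6,-8],0],[[0,0,0],[30,-23.6,-8],0],[[0,0,0],[30,-23.6,-8],0],[[0,0,0],[30,-23.6,-8],0],[[0,0,0],[30,-23.6,-8],0],[[0,0,0],[30,-23.6,-8],0],[[0,0,0],[30,-23.6,-8],0],[[0,0,0],[30,-23.6,-8],0],[[0,0,0],[30,-23.6,-8],0],[[0,0,0],[30,-23.6,-8],0],[[0,0,0],[30,-23.6,-8],0]]}}

```text
t: 1.15
tcp_pos: [0.4675, -0.1658, 0.3356]
tool_rot: [0.979, 0.206, -0.0, -0.0]
force: [0.5, -0.4, 0.0]
finger_gap: 0.999
gripper_force: 0.0
```

Call:
{"api": "play_rows", "payload": {"rows": [[[0,0,0],[28,-24,-8],0],[[0,0,0],[28,-24,-7],0],[[0,0,-6.62],[0,0,0],0],[[0,0,-6.62],[0,0,0],0],[[0,0,-6.62],[0,0,0],0],[[0,0,-6.62],[0,0,0],0],[[0,0,-6.62],[0,0,0],0],[[0,0,-6.62],[0,0,0],0],[[0,0,-6.62],[0,0,0],0],[[0,0,-6.62],[0,0,0],0],[[0,0,-6.62],[0,0,0],0],[[0,0,-6.62],[0,0,0],0]]}}

```text
t: 2.15
tcp_pos: [0.4989, -0.1011, 0.35]
tool_rot: [0.705, 0.709, -0.0, -0.0]
force: [0.1, -1.5, 1.8]
finger_gap: 0.996
gripper_force: 0.0
```

```bash
python3 - <<'E'
from h import *
shot('wrist','w1'); s=sense(); print(s['t'],s['tcp_pos'],R.from_quat(s['tool_rot']).as_matrix().round(3),s['q'].round(2))
E
```

```text
2.2 [ 0.49888039 -0.10105888  0.35001274] [[-0.009  1.    -0.001]
 [ 1.     0.009  0.   ]
 [ 0.    -0.001 -1.   ]] [-0.42  0.25  1.57  0.    1.33 -0.43]
```

View pics/w1.png

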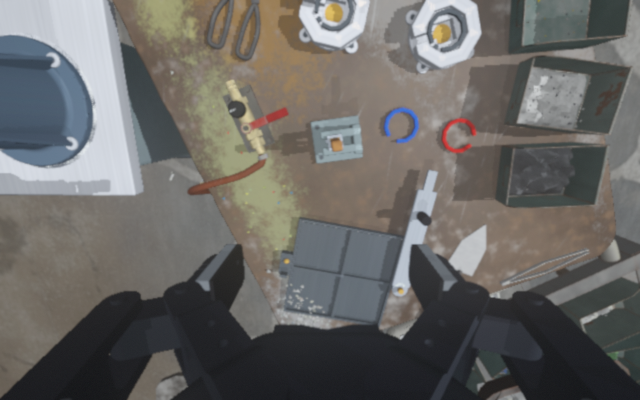

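The wrist view shows the tray at (340,270), hinge (400,291), knob (423,217), stand with the pick at (337,142), and the blue and red look-alikes at (401,125) and (459,134). Two heads show at the top. Next I take a view over the heads.

Call:
{"api": "play_rows", "payload": {"rows": [[[0,0,0],[39,0,0],0],[[0,0,0],[39,0,0],0],[[0,0,0],[39,0,0],0],[[0,0,0],[39,0,0],0],[[0,0,0],[39,0,0],0],[[0,0,0],[39,0,0],0],[[0,0,0],[39,0,0],0],[[0,0,0],[39,0,0],0],[[0,0,0],[39,0,0],0],[[0,0,0],[0,0,0],0],[[0,0,0],[0,0,0],0]]}}

```text
t: 3.12
tcp_pos: [0.4986, 0.2517, 0.3498]
tool_rot: [0.706, 0.708, -0.0, -0.0]
force: [-0.1, 0.7, -0.7]
finger_gap: 1.004
gripper_force: 0.0
```

```bash
python3 - <<'E'
from h import *
c,im,d=shot('wrist','w2'); s=sense(); print(s['t'],s['tcp_pos'])
cr=cv2.resize(im[60:370,200:520],None,fx=1.85,fy=1.85,interpolation=cv2.INTER_CUBIC)
cv2.imwrite('pics/w2c.png',im[:,:,::-1])
c,im,d=load('w1')
a=cv2.resize(im[100:180,290:390],None,fx=4,fy=4,interpolation=cv2.INTER_CUBIC)
b=cv2.resize(im[160:340,270:450],None,fx=2,fy=2,interpolation=cv2.INTER_CUBIC)
H=np.zeros((400,800,3),np.uint8); H[:320,:400]=a; H[:360,420:780]=b
cv2.imwrite('pics/c1.png',H[:,:,::-1])
E
```

```text
3.1667 [0.49884252 0.25025507 0.34980619]
```

View pics/w2c.png

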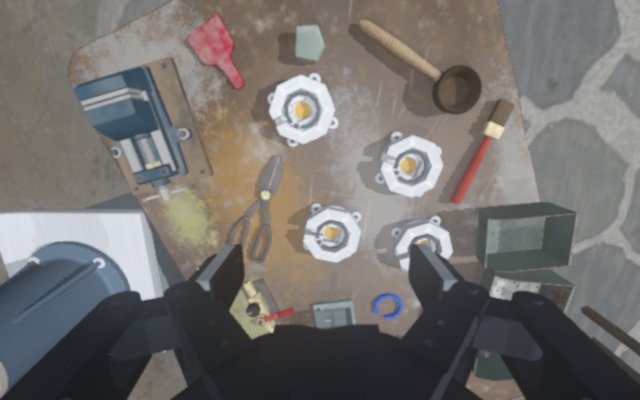

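View pics/c1.png

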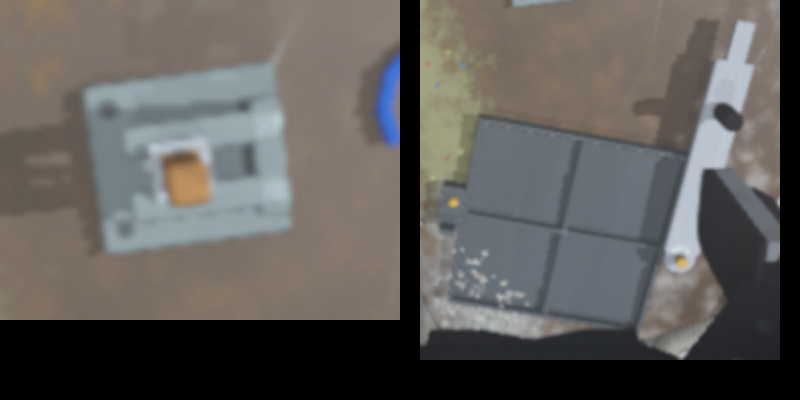

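The wide view shows the heads at about (303,108), (411,165), (332,234) and (424,240). The stand crop shows prongs open to the left (-x) with the column on the right. Next I take near views of each head.

Call:
{"api": "play_rows", "payload": {"rows": [[[0,0,0],[3.6,-6.3,31.4],0],[[0,0,0],[3.6,-6.3,31.4],0],[[0,0,0],[3.6,-6.3,31.4],0],[[0,0,0],[3.6,-6.3,31.4],0],[[0,0,0],[3.6,-6.3,31.4],0],[[0,0,0],[3.6,-6.3,31.4],0],[[0,0,0],[3.6,-6.3,31.4],0],[[0,0,0],[0,0,0],0],[[0,0,0],[0,0,0],0]]}}

```text
t: 3.92
tcp_pos: [0.4546, 0.2734, 0.1296]
tool_rot: [0.708, 0.706, -0.002, -0.001]
force: [1.2, 0.4, 0.5]
finger_gap: 1.0
gripper_force: 0.0
```

```bash
python3 -c "
from h import *
shot('wrist','hD')"
```

Call:
{"api": "play_rows", "payload": {"rows": [[[0,0,0],[-17.6,35.6,0],0],[[0,0,0],[-17.6,35.6,0],0],[[0,0,0],[-17.6,35.6,0],0],[[0,0,0],[-17.6,35.6,0],0],[[0,0,0],[-17.6,35.6,0],0],[[0,0,0],[0,0,0],0],[[0,0,0],[0,0,0],0]]}}

```text
t: 4.55
tcp_pos: [0.6375, 0.1845, 0.1337]
tool_rot: [0.709, 0.705, 0.003, 0.002]
force: [-1.4, -0.1, -0.4]
finger_gap: 0.999
gripper_force: 0.0
```

```bash
python3 -c "
from h import *
shot('wrist','hB')"
```

Call:
{"api": "play_rows", "payload": {"rows": [[[0,0,0],[-39,9.2,0],0],[[0,0,0],[-39,9.2,0],0],[[0,0,0],[-39,9.2,0],0],[[0,0,0],[-39,9.2,0],0],[[0,0,0],[0,0,0],0],[[0,0,0],[0,0,0],0]]}}

```text
t: 5.1
tcp_pos: [0.6698, 0.0291, 0.132]
tool_rot: [0.709, 0.706, 0.0, 0.0]
force: [-0.4, 0.4, -0.7]
finger_gap: 1.002
gripper_force: 0.0
```

```bash
python3 -c "
from h import *
shot('wrist','hA')"
```

Call:
{"api": "play_rows", "payload": {"rows": [[[0,0,0],[7,-34,0],0],[[0,0,0],[7,-34,0],0],[[0,0,0],[7,-34,0],0],[[0,0,0],[7,-34,0],0],[[0,0,0],[7,-34,0],0],[[0,0,0],[0,0,0],0],[[0,0,0],[0,0,0],0]]}}

```text
t: 5.73
tcp_pos: [0.4964, 0.0685, 0.1311]
tool_rot: [0.706, 0.708, -0.001, -0.001]
force: [0.5, -1.3, -0.1]
finger_gap: 1.0
gripper_force: 0.0
```

```bash
python3 - <<'E'
from h import *
shot('wrist','hC'); s=sense(); print(s['t'],s['tcp_pos'])
H=np.zeros((600,800,3),np.uint8)
guess=dict(A=(.669,.106),B=(.633,.257),C=(.502,.135),D=(.455,.345))
for i,k in enumerate('ABCD'):
    c,im,d=load('h'+k); u=proj(c,[*guess[k],.03])[0].round().astype(int)
    x0=max(0,u[0]-80);y0=max(0,u[1]-60); w=im[y0:y0+120,x0:x0+160]
    print(k,u,x0,y0,c[4].round(4))
    r,q=divmod(i,2); H[r*300:r*300+300,q*400:q*400+400]=cv2.resize(w,(400,300),interpolation=cv2.INTER_CUBIC)
cv2.imwrite('pics/heads.png',H[:,:,::-1])
E
```

```text
5.7833 [0.49933249 0.06783099 0.13140089]
A [323 113] 243 53 [0.6712 0.098  0.2666]
B [318 119] 238 59 [0.6382 0.2534 0.2684]
C [332 127] 252 67 [0.4978 0.1374 0.2658]
D [325 120] 245 60 [0.4566 0.3425 0.2641]
```

View pics/heads.png

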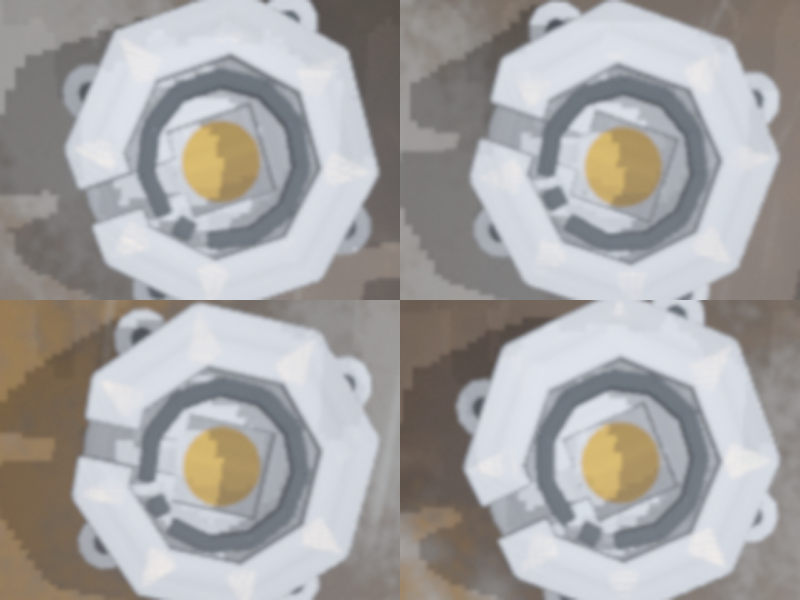

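All four rings are present. Their notches point towards image left (-X) and their gaps sit lower left. Next I fit the centres and yaws, and the stand and tray poses.

```bash
cat > fit.py <<'E'
from h import *
from scipy.optimize import least_squares
def ringfit(c,im,guess,z=.0295):
    g=np.arange(-.045,.045,.0005); X,Y=np.meshgrid(guess[0]+g,guess[1]+g)
    P=np.c_[X.ravel(),Y.ravel(),np.full(X.size,z)]; uv=proj(c,P).astype(np.float32)
    pat=cv2.remap(im,uv[:,0].reshape(X.shape),uv[:,1].reshape(X.shape),cv2.INTER_LINEAR).astype(float)
    v=pat.mean(2); sat=pat.max(2)-pat.min(2); m=(v<135)&(sat<40)
    ctr=np.array(guess,float)
    for it in range(30):
        r=np.hypot(X-ctr[0],Y-ctr[1]); s=m&(r>.0205)&(r<.0295) if it>8 else m&(r>.015)&(r<.034)
        f=least_squares(lambda p:np.hypot(X[s]-p[0],Y[s]-p[1])-.025,ctr,loss='soft_l1',f_scale=.002); ctr=f.x
    a=np.degrees(np.arctan2(Y-ctr[1],X-ctr[0]))%360; r=np.hypot(X-ctr[0],Y-ctr[1])
    h=np.array([m[(r>.0225)&(r<.0275)&(abs((a-t+180)%360-180)<1.5)].mean() for t in range(360)])
    best=max(np.arange(-60,60,.5),key=lambda y:np.mean([h[int(y+t)%360] for t in range(170,200)])-np.mean([h[int(y+t)%360] for t in list(range(204,212))+list(range(232,240))]))
    return ctr,best,s.sum()
E
python3 - <<'E'
from fit import *
G=dict(A=(.669,.106),B=(.633,.257),C=(.502,.135),D=(.455,.345))
for k in 'ABCD':
    c,im,d=load('h'+k); x=ringfit(c,im,G[k]); print(k,x[0].round(4),x[1],x[2])
    # land plane & notch by depth
    ys,xs=np.mgrid[0:250:1,200:460:1]; uv=np.c_[xs.ravel(),ys.ravel()]; P=pts(c,uv,d[ys,xs].ravel())
    q=P[:,:2]-x[0]; r=np.hypot(*q.T); s=(r>.032)&(r<.045); hi=s&(P[:,2]>.02)
    lo=s&(P[:,2]<.02); a=np.degrees(np.arctan2(q[:,1],q[:,0]))%360
    print('  landz',np.median(P[hi,2]).round(4),'notch dir', np.median(a[lo]).round(1)-180,lo.sum(), 'floor',np.median(P[lo,2]).round(4),'ringtop',np.median(P[(r>.023)&(r<.027),2]).round(4))
c,im,d=load('w1')
for n,uv,z in [('c1',(300,217.5),.012),('c2',(405,237.5),.012),('c3',(285,309),.012),('c4',(380,322.5),.012),('ctr',(341.5,275),.012),('hinge',(400.5,291),.026),('catch',(286.5,261.5),.02),('knob',(423.5,216),.054),('tong',(434,171),.02)]:
    i=tuple(int(round(t)) for t in uv); print(n,atz(c,uv,z).round(4)[0],pts(c,uv,d[i[1],i[0]]).round(4)[0])
ys,xs=np.mgrid[100:180,290:390]; P=pts(c,np.c_[xs.ravel(),ys.ravel()],d[ys,xs].ravel())
top=P[P[:,2]>.115]; print('handle',top.mean(0).round(4),len(top),P[:,2].max())
im2=im[100:180,290:390].reshape(-1,3)
for a,b in((.035,.075),(.075,.1)):
    s=(P[:,2]>a)&(P[:,2]<b); print(a,s.sum(),P[s].mean(0).round(3),P[s].min(0).round(3),P[s].max(0).round(3))
s=(P[:,2]>.05)&(P[:,2]<.07); rect=cv2.minAreaRect((P[s][:,:2]*1000).astype(np.float32)); print('prongs',rect)
s=(P[:,2]>.008)&(P[:,2]<.07); rect=cv2.minAreaRect((P[s][:,:2]*1000).astype(np.float32)); print('base',rect)
E
```

```text
A [0.6761 0.1029] 18.0 3384
  landz 0.03 notch dir 16.900000000000006 207 floor 0.01 ringtop 0.0294
B [0.6402 0.2521] -17.0 3340
  landz 0.03 notch dir -19.099999999999994 212 floor 0.01 ringtop 0.0293
C [0.5092 0.1294] -13.0 3411
  landz 0.03 notch dir -11.800000000000011 209 floor 0.01 ringtop 0.0294
D [0.461  0.3414] 25.0 3288
  landz 0.03 notch dir 24.80000000000001 202 floor 0.0099 ringtop 0.0293
c1 [ 0.4535 -0.1953  0.012 ] [ 0.4533 -0.1962  0.0095]
c2 [ 0.6457 -0.233   0.012 ] [ 0.6422 -0.2283  0.0231]
c3 [ 0.4197 -0.3879  0.012 ] [ 0.4197 -0.388   0.0119]
c4 [ 0.6108 -0.4188  0.012 ] [ 0.6109 -0.4194  0.0113]
ctr [ 0.5305 -0.311   0.012 ] [ 0.5306 -0.3118  0.0105]
hinge [ 0.642  -0.3363  0.026 ] [ 0.6402 -0.3324  0.032 ]
catch [ 0.4275 -0.2788  0.02  ] [ 0.4274 -0.2791  0.0194]
knob [ 0.66   -0.1771  0.054 ] [ 0.6607 -0.1777  0.0521]
tong [ 0.6825 -0.1082  0.02  ] [ 0.6811 -0.1076  0.0237]
handle [ 0.5094 -0.0525  0.207 ] 161 0.4846188008724746
0.035 743 [ 0.525 -0.055  0.06 ] [ 0.492 -0.078  0.035] [ 0.553 -0.032  0.073]
0.075 11 [ 0.51  -0.053  0.09 ] [ 0.505 -0.06   0.079] [ 0.516 -0.051  0.098]
prongs ((522.1800537109375, -55.43056106567383), (59.656494140625, 43.52460479736328), 3.8968091011047363)
base ((540.9217529296875, -54.14494323730469), (125.15338897705078, 68.91093444824219), 8.172651290893555)
```

Call:
{"api": "play_rows", "payload": {"rows": [[[0,0,0],[-31.7,1.8,-20],0],[[0,0,0],[-31.7,1.8,-20],0],[[0,0,0],[-31.7,1.8,-20],0],[[0,0,0],[-31.7,1.8,-20],0],[[0,0,0],[-31.7,1.8,-20],0],[[0,0,0],[-31.7,1.8,-20],0],[[0,0,-7],[0,0,0],0],[[0,0,0],[0,0,0],0],[[0,0,0],[0,0,0],0]]}}

```text
t: 6.53
tcp_pos: [0.5113, -0.1242, 0.2508]
tool_rot: [0.664, 0.748, 0.0, 0.0]
force: [0.5, 0.5, 0.6]
finger_gap: 0.997
gripper_force: 0.0
```

```bash
python3 - <<'E'
from h import *
c,im,d=shot('wrist','p1'); s=sense(); T=R.from_quat(s['tool_rot']).as_matrix(); print(s['t'],s['tcp_pos'],np.degrees(np.arctan2(T[1,0],T[0,0])))
u=proj(c,[.51,-.0525,.1])[0].round().astype(int); print(u)
x0,y0=u[0]-100,max(0,u[1]-75)
cv2.imwrite('pics/p1c.png',cv2.resize(im[y0:y0+150,x0:x0+200,::-1],None,fx=4,fy=4,interpolation=cv2.INTER_CUBIC)); print(x0,y0)
ys,xs=np.mgrid[y0:y0+150,x0:x0+200]; P=pts(c,np.c_[xs.ravel(),ys.ravel()],d[ys,xs].ravel())
col=im[ys,xs].reshape(-1,3).astype(int)
for a,b in((.12,.15),(.064,.08),(.055,.062),(.004,.03)):
    s=(P[:,2]>a)&(P[:,2]<b)
    if s.sum()>5: print(a,s.sum(),P[s].mean(0).round(4),cv2.minAreaRect((P[s][:,:2]*1000).astype(np.float32)))
E
```

```text
6.5833 [ 0.51073443 -0.12344129  0.25022935] 96.86426850241868
[332 121]
232 46
0.12 244 [ 0.5123 -0.0585  0.1333] ((512.5639038085938, -58.69660568237305), (13.391339302062988, 13.791779518127441), 6.983007907867432)
0.064 63 [ 0.5093 -0.0559  0.0656] ((512.8397827148438, -58.08099365234375), (20.278236389160156, 20.60727882385254), 6.811304569244385)
0.055 1130 [ 0.5275 -0.0557  0.0597] ((522.3361206054688, -56.88336181640625), (59.11268615722656, 43.30552291870117), 8.53095531463623)
0.004 3245 [ 0.4839 -0.0516  0.0099] ((512.0745849609375, -31.488685607910156), (262.6070861816406, 127.3095474243164), 4.884189605712891)
```

View pics/p1c.png

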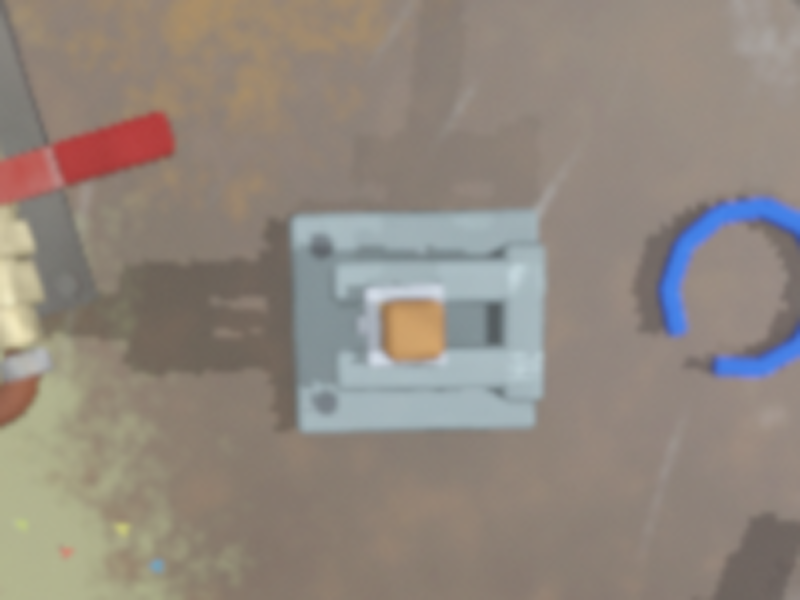

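The crop shows the handle at about (413,330), with the prongs open to the left. The pick is at (0.5125,-0.0587), yaw ≈7. Now I grasp it.

Call:
{"api": "play_rows", "payload": {"rows": [[[0,0,0],[32,4.8,0],0],[[0,0,0],[32,4.8,0],0],[[0,0,0],[0,0,38.7],0],[[0,0,0],[0,0,38.7],0],[[0,0,0],[0,0,38.7],0],[[0,0,0],[0,0,38.7],0],[[0,0,0],[0,0,0],0.5],[[0,0,0],[0,0,0],0.7],[[0,0,0],[0,0,0],1],[[0,0,0],[0,0,0],1],[[0,0,0],[0,0,0],1],[[0,0,0],[0,0,0],1]], "grip_force": 90}}

```text
t: 7.58
tcp_pos: [0.5137, -0.0599, 0.0982]
tool_rot: [0.663, 0.749, 0.001, 0.002]
force: [-1.4, 0.1, 2.6]
finger_gap: 0.152
gripper_force: 79.8
```

Call:
{"api": "play_rows", "payload": {"rows": [[[0,0,0],[0,0,0],1],[[0,0,0],[0,0,0],1],[[0,0,0],[0,0,0],1],[[0,0,0],[0,0,0],1]]}}

```text
t: 7.92
tcp_pos: [0.5137, -0.0599, 0.0981]
tool_rot: [0.663, 0.749, 0.001, 0.002]
force: [-0.8, 0.8, 7.9]
finger_gap: 0.148
gripper_force: 87.5
```

```bash
python3 - <<'E'
from h import *
s=sense(); T=R.from_quat(s['tool_rot']).as_matrix(); print(s['t'],s['tcp_pos'],np.degrees(np.arctan2(T[1,0],T[0,0])),s['force'],s['finger_gap'],s['gripper_force'],s['q'].round(2))
E
```

```text
7.9167 [ 0.5137141  -0.05994479  0.09810947] 96.9456148339879 [-0.84823701  0.81270403  7.93808122] 0.14789388222815056 87.4938976764679 [-0.33  0.6   1.82  0.    0.71 -0.45]
```

Call:
{"api": "play_rows", "payload": {"rows": [[[0,0,0],[0,0,-20],1],[[0,0,0],[0,0,-28],1],[[0,0,0],[0,0,-28],1],[[0,0,0],[0,0,-28],1],[[0,0,0],[0,0,0],1]]}}

```text
t: 8.33
tcp_pos: [0.5158, -0.0606, 0.2057]
tool_rot: [0.663, 0.749, 0.002, 0.006]
force: [0.5, 0.1, -0.1]
finger_gap: 0.148
gripper_force: 87.7
```

Call:
{"api": "play_rows", "payload": {"rows": [[[0,0,0],[37,4.5,0],1],[[0,0,0],[37,4.5,0],1],[[0,0,0],[37,4.5,0],1],[[0,0,0],[37,4.5,0],1],[[0,0,0],[37,4.5,0],1],[[0,0,6.5],[0,0,10],1],[[0,0,6.5],[0,0,15],1],[[0,0,6.4],[0,0,15],1],[[0,0,0],[0,0,0],1],[[0,0,0],[0,0,0],1]]}}

```text
t: 9.17
tcp_pos: [0.5114, 0.1268, 0.1593]
tool_rot: [0.779, 0.627, -0.001, -0.001]
force: [0.5, 0.4, -1.1]
finger_gap: 0.152
gripper_force: 87.6
```

```bash
cat > st.py <<'E'
from h import *
import sys
def st():
    s=sense(); T=R.from_quat(s['tool_rot']).as_matrix(); print('t',round(s['t'],2),'tcp',s['tcp_pos'].round(4),'yaw',np.degrees(np.arctan2(T[1,0],T[0,0])).round(2),'zax',T[:,2].round(3),'F',s['force'].round(1),'gap',round(s['finger_gap'],3),round(s['gripper_force'],1)); return s,T
E
python3 - <<'E'
from st import *
s,T=st(); c,im,d=shot('wrist','C1')
foot=s['tcp_pos']+T@[.0013,0,.088]
print(proj(c,foot))
cv2.imwrite('pics/C1c.png',cv2.resize(im[30:330,160:500,::-1],None,fx=2,fy=2,interpolation=cv2.INTER_CUBIC))
E
```

```text
t 9.17 tcp [0.5114 0.1268 0.1593] yaw 77.72 zax [-0.002 -0.    -1.   ] F [ 0.5  0.4 -1.1] gap 0.152 87.6
[[324.81174871 207.41538327]]
```

View pics/C1c.png

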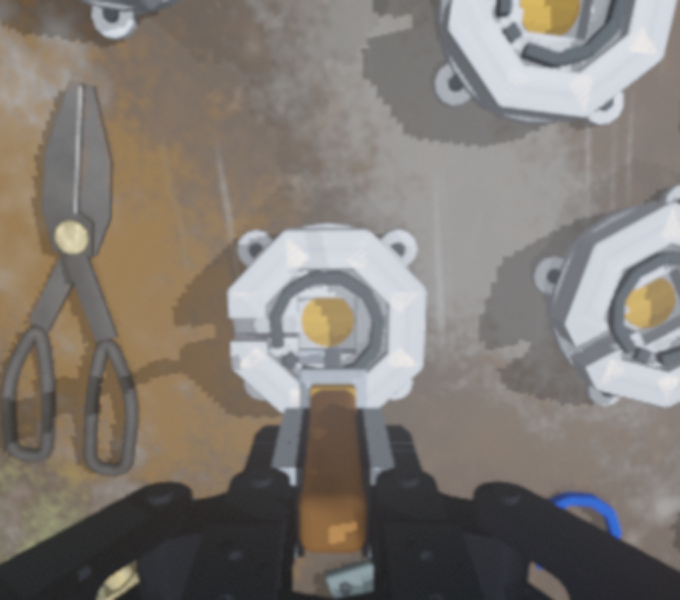

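The crop shows the foot below the collar at about (318,348), pointing left. Head C's bore is at (328,322), with its notch to the left. I'll check the in-hand pose and the head from this view.

```bash
cat >> fit.py <<'E'
def inhand(c,d,tcp,T):
    ys,xs=np.mgrid[0:400,200:460]; dd=d[ys,xs].ravel(); P=pts(c,np.c_[xs.ravel(),ys.ravel()],dd); Q=(P-tcp)@T
    s=(dd>0)&(abs(Q[:,0])<.03)&(abs(Q[:,1])<.025)&(Q[:,2]>.036)&(Q[:,2]<.093); return Q[s]
def nfit(c,d,ctr,yaw):
    ys,xs=np.mgrid[0:330,150:520]; dd=d[ys,xs].ravel(); P=pts(c,np.c_[xs.ravel(),ys.ravel()],dd)
    a=np.radians(yaw); q=P[:,:2]-ctr; x=q@[np.cos(a),np.sin(a)]; y=q@[-np.sin(a),np.cos(a)]
    s=(dd>0)&(x<-.031)&(x>-.044)&(abs(y)<.009)&(P[:,2]<.02)&(P[:,2]>.005)
    if s.sum()<10: return None
    k=np.polyfit(x[s],y[s],1); return s.sum(), 'lat mid',((y[s].min()+y[s].max())/2).round(4),'slope deg',np.degrees(np.arctan(k[0])).round(1)
E
python3 - <<'E'
from fit import *
c,im,d=load('C1'); s=sense(); T=R.from_quat(s['tool_rot']).as_matrix(); tcp=s['tcp_pos']
Q=inhand(c,d,tcp,T)*1000
for a,b in((36,48),(48,60),(60,75),(75,82),(82,93)):
    q=Q[(Q[:,2]>a)&(Q[:,2]<b)]
    if len(q): print(a,len(q),np.median(q,0).round(1),q.min(0).round(1),q.max(0).round(1))
print('C now',ringfit(c,im,(.509,.1295))[:2])
for k,g,y in(('A',(.6761,.1029),17.5),('B',(.6402,.2521),-18),('C',(.5092,.1294),-12.4),('D',(.461,.3414),25)):
    c,im,d=load('h'+k); print(k,nfit(c,d,np.array(g),y))
E
```

```text
36 38 [12.5 -1.5 36.4] [  0.4 -10.9  36. ] [12.9 10.6 37.8]
60 54 [ 5.2 -0.  67.1] [ 4.  -3.8 60.8] [ 5.7  3.1 74.6]
75 17 [ 5.1 -0.8 77.6] [ 4.8 -3.2 75.3] [ 5.5  2.4 80.6]
82 118 [ 2.8 -8.3 85. ] [ -1.1 -14.2  82.2] [ 5.5  2.4 88.1]
C now (array([0.50955737, 0.13060982]), np.float64(-11.0))
A (np.int64(206), 'lat mid', np.float64(0.0002), 'slope deg', np.float64(1.7))
B (np.int64(213), 'lat mid', np.float64(0.0007), 'slope deg', np.float64(-2.2))
C (np.int64(206), 'lat mid', np.float64(-0.0003), 'slope deg', np.float64(-1.1))
D (np.int64(199), 'lat mid', np.float64(0.0001), 'slope deg', np.float64(-2.0))
```

Call:
{"api": "play_rows", "payload": {"rows": [[[0,0,0],[0.9,1.8,0],1],[[0,0,0],[0,0,28],1],[[0,0,0],[0,0,18],1],[[0,0,0],[0,0,11],1],[[0,0,0],[0,0,0],1],[[0,0,0],[0,0,0],1]]}}

```text
t: 9.72
tcp_pos: [0.5148, 0.1271, 0.1031]
tool_rot: [0.779, 0.627, 0.0, 0.0]
force: [0.7, 0.4, -0.2]
finger_gap: 0.149
gripper_force: 87.7
```

```bash
python3 - <<'E'
from st import *
s,T=st(); o=s['tcp_pos']+T@[.0018,-.0002,.088]; a=np.radians(-12.2); q=o[:2]-[.5094,.130]; print(o.round(4),'head',q@[np.cos(a),np.sin(a)],q@[-np.sin(a),np.cos(a)])
E
```

```text
t 9.72 tcp [0.5148 0.1271 0.1031] yaw 77.58 zax [ 0.001  0.    -1.   ] F [ 0.7  0.4 -0.2] gap 0.149 87.7
[0.515  0.1289 0.0151] head 0.005690165855807214 0.0001348618102749317
```

Call:
{"api": "play_rows", "payload": {"rows": [[[0,0,0],[0,-6,0],1],[[0,0,0],[0,-6,0],1],[[0,0,0],[0,-5,0],1],[[0,0,0],[0,-5,0],1],[[0,0,0],[0,0,0],1],[[0,0,0],[0,0,-5],1],[[0,0,0],[0,0,-5],1],[[0,0,0],[0,0,0],1],[[0,0,0],[0,0,0],1]]}}

```text
t: 10.47
tcp_pos: [0.4936, 0.1321, 0.1133]
tool_rot: [0.78, 0.626, 0.001, 0.001]
force: [-0.6, 0.6, -1.8]
finger_gap: 0.151
gripper_force: 87.7
```

```bash
cat > hs.py <<'E'
from st import *
HD=dict(A=(.6761,.1029,17.3),B=(.6402,.2521,-18),C=(.5094,.130,-12.2),D=(.461,.3414,25))
def hs(k,off=(.0018,-.0002,.088)):
    s,T=st(); o=s['tcp_pos']+T@np.array(off); x,y,w=HD[k]; a=np.radians(w); q=o[:2]-[x,y]; print('orig',o.round(4),'head x %.1f y %.1f yawerr %.1f'%(1e3*q@[np.cos(a),np.sin(a)],1e3*q@[-np.sin(a),np.cos(a)],np.degrees(np.arctan2(T[1,0],T[0,0]))-90-w)); return s,T
E
python3 - <<'E'
from hs import *
s,T=hs('C'); c,im,d=shot('wrist','C2')
# ring dark pts heights
ys,xs=np.mgrid[0:330,150:520]; dd=d[ys,xs].ravel(); P=pts(c,np.c_[xs.ravel(),ys.ravel()],dd); col=im[ys,xs].reshape(-1,3).astype(int)
q=P[:,:2]-[.5094,.130]; m=(dd>0)&(np.hypot(*q.T)<.034)&(col.mean(1)<135)&(np.ptp(col,axis=1)<40)&(P[:,2]>.02)
A=np.c_[q[m],np.ones(m.sum())]; k=np.linalg.lstsq(A,P[m,2],rcond=None)[0]; print('plane',k.round(3),m.sum(),P[m,2].min(),P[m,2].max())
E
```

```text
t 10.47 tcp [0.4936 0.1321 0.1133] yaw 77.56 zax [ 0.002  0.    -1.   ] F [-0.6  0.6 -1.8] gap 0.151 87.7
orig [0.4939 0.1339 0.0253] head x -16.0 y 0.6 yawerr -0.2
plane [0.693 2.048 0.125] 12826 0.02006450007069388 0.1898859689008702
```

Call:
{"api": "play_rows", "payload": {"rows": [[[4,0,0],[0,6.1,-5],1],[[4,0,0],[0,6.1,-5],1],[[4,0,0],[0,6.1,-5],1],[[0,0,0],[0,-1.9,-8.8],1],[[0,0,0],[0,-1.9,-8.8],1],[[0,0,0],[0,-1.9,-8.8],1],[[0,0,0],[0,0,0],1]]}}

```text
t: 11.1
tcp_pos: [0.511, 0.1283, 0.1553]
tool_rot: [0.775, 0.623, -0.065, -0.081]
force: [0.7, -0.3, -1.7]
finger_gap: 0.152
gripper_force: 88.3
```

```bash
cat >> hs.py <<'E'
def darkbelow(k,zmin=.018):
    s,T=hs(k); c,im,d=shot('wrist','tmp%d'%int(s['t']*100)); 
    ys,xs=np.mgrid[0:330,150:520]; dd=d[ys,xs].ravel(); P=pts(c,np.c_[xs.ravel(),ys.ravel()],dd); col=im[ys,xs].reshape(-1,3).astype(int)
    Q=(P-s['tcp_pos'])@T; m=(dd>0)&(abs(Q[:,0])<.07)&(abs(Q[:,1])<.07)&(Q[:,2]>.05)&(col.mean(1)<140)&(np.ptp(col,axis=1)<40)&(P[:,2]>zmin)
    m&=~((abs(Q[:,0])<.008)&(abs(Q[:,1])<.006))
    Z=P[m,2]; print('n',m.sum()); 
    if m.sum()>5:
        print('z pct',np.percentile(Z,[2,25,50,75,98]).round(3),'x',P[m,0].min().round(3),P[m,0].max().round(3),'y',P[m,1].min().round(3),P[m,1].max().round(3))
        X=P[m]-P[m].mean(0); w,V=np.linalg.eigh(np.cov(X.T)); print('normal',V[:,0].round(2),'sd',np.sqrt(w).round(4),'ctr',P[m].mean(0).round(3))
    return c,im,d
E
python3 -c "
from hs import *
c,im,d=darkbelow('C'); cv2.imwrite('pics/C3.png',cv2.resize(im[30:330,160:500,::-1],None,fx=2,fy=2,interpolation=cv2.INTER_CUBIC))"
```

```text
t 11.1 tcp [0.511  0.1283 0.1553] yaw 77.59 zax [-0.201  0.045 -0.979] F [ 0.7 -0.3 -1.7] gap 0.152 88.3
orig [0.4935 0.1341 0.0692] head x -16.4 y 0.6 yawerr -0.2
n 661
z pct [0.023 0.034 0.061 0.076 0.082] x 0.462 0.538 y 0.098 0.173
normal [ 0.99 -0.03  0.11] sd [0.0072 0.0112 0.0221] ctr [0.493 0.143 0.056]
```

View pics/C3.png

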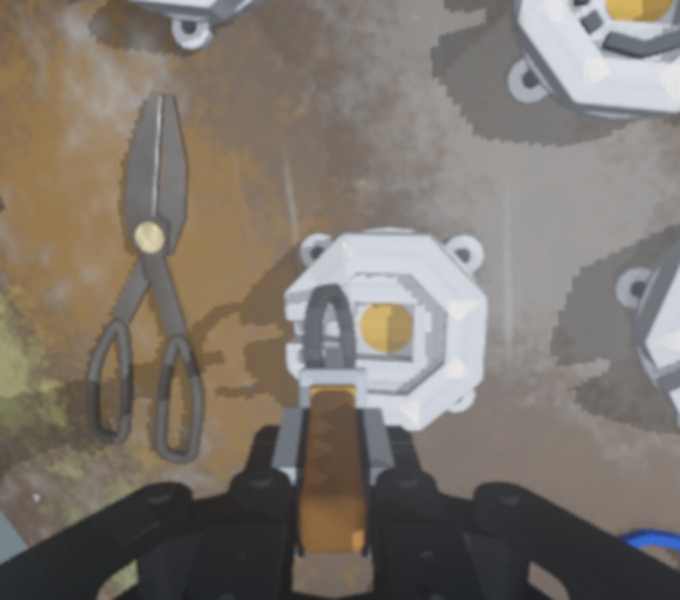

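Ring C hangs on the foot at crop (330,330), clear of its groove. I lift it further and carry it smoothly to the tray's (-,-) bay.

Call:
{"api": "play_rows", "payload": {"rows": [[[0,0,0],[0,-1.2,-5.9],1],[[0,0,0],[0,-2.1,-9.8],1],[[0,0,0],[0,-2.5,-11.7],1],[[0,0,0],[0,-2.5,-11.7],1],[[0,0,0],[0,-2.1,-9.8],1],[[0,0,0],[0,-1.7,-7.8],1],[[0,0,0],[0,0,0],1],[[0,0,0],[-3,0.8,-0.2],1],[[0,0,0],[-7,1.7,-0.4],1],[[0,0,0],[-10,2.5,-0.5],1],[[0,0,0],[-14,3.5,-0.7],1],[[0,0,0],[-18,4.5,-1],1]]}}

```text
t: 12.15
tcp_pos: [0.5127, 0.0735, 0.2107]
tool_rot: [0.775, 0.623, -0.066, -0.082]
force: [-0.5, 0.3, -2.3]
finger_gap: 0.151
gripper_force: 88.3
```

Call:
{"api": "play_rows", "payload": {"rows": [[[0,0,0],[-22,5.5,-1.2],1],[[0,0,0],[-22,5.5,-1.2],1],[[0,0,0],[-22,5.5,-1.2],1],[[0,0,0],[-22,5.5,-1.2],1],[[0,0,0],[-22,5.5,-1.2],1],[[0,0,0],[-22,5.5,-1.2],1],[[0,0,0],[-22,5.5,-1.2],1],[[0,0,0],[-22,5.5,-1.2],1],[[0,0,0],[-22,5.5,-1.2],1],[[0,0,0],[-22,5.5,-1.2],1],[[0,0,0],[-22,5.5,-1.2],1],[[0,0,0],[-22,5.5,-1.2],1]]}}

```text
t: 13.15
tcp_pos: [0.5214, -0.2001, 0.2109]
tool_rot: [0.775, 0.623, -0.066, -0.082]
force: [0.8, -0.1, -1.7]
finger_gap: 0.149
gripper_force: 88.3
```

Call:
{"api": "play_rows", "payload": {"rows": [[[0,0,0],[-22,5.5,-1.2],1],[[0,0,0],[-22,5.5,-1.2],1],[[0,0,0],[-22,5.5,-1.2],1],[[0,0,0],[-20,5.1,-1.1],1],[[0,0,0],[-16,4,-0.9],1],[[0,0,0],[-11,3,-0.6],1],[[0,0,0],[-7,2,-0.4],1],[[0,0,0],[-3,1,-0.2],1],[[0,0,0],[0,0,0],1],[[0,0,0],[0,0,0],1]]}}

```text
t: 13.98
tcp_pos: [0.5274, -0.3242, 0.2117]
tool_rot: [0.775, 0.623, -0.065, -0.082]
force: [-0.2, -0.4, -0.9]
finger_gap: 0.149
gripper_force: 88.3
```

```bash
cat > tr.py <<'E'
from hs import *
def tray(c,im,d,T0=(.532,-.310,-10.)):
    # refine tray pose: walls at z~.012 vs floors .005
    ys,xs=np.mgrid[0:400,0:640]; dd=d.ravel(); P=pts(c,np.c_[xs.ravel(),ys.ravel()],dd)
    w=(dd>0)&(P[:,2]>.0095)&(P[:,2]<.0140)&(np.hypot(P[:,0]-T0[0],P[:,1]-T0[1])<.15); W=P[w,:2]
    def res(p):
        a=np.radians(p[2]); q=W-p[:2]; x=q@[np.cos(a),np.sin(a)]; y=q@[-np.sin(a),np.cos(a)]
        f=lambda v: np.min([abs(v),abs(v-.097),abs(v+.097)],0)
        return np.minimum(f(x),f(y))
    from scipy.optimize import least_squares
    r=least_squares(res,T0,loss='soft_l1',f_scale=.002,x_scale=(.01,.01,3)); print('tray',r.x.round(4),'cost',np.median(res(r.x)).round(4),w.sum()); return r.x
E
python3 - <<'E'
from tr import *
c,im,d=load('w1'); tray(c,im,d)
c,im,d=darkbelow('C',.03); tray(c,im,d); cv2.imwrite('pics/T1.png',im[:,:,::-1])
E
```

```text
tray [  0.53    -0.3123 -10.5264] cost 0.0015 1606
t 13.98 tcp [ 0.5274 -0.3242  0.2117] yaw 77.6 zax [-0.204  0.046 -0.978] F [-0.2 -0.4 -0.9] gap 0.149 88.3
orig [ 0.5096 -0.3184  0.1257] head x 95.0 y -438.2 yawerr -0.2
n 379
z pct [0.089 0.124 0.131 0.136 0.138] x 0.497 0.511 y -0.32 -0.288
normal [ 0.97 -0.21 -0.13] sd [0.002  0.0071 0.013 ] ctr [ 0.506 -0.302  0.127]
tray [  0.5305  -0.3129 -10.545 ] cost 0.0014 3711
```

Call:
{"api": "play_rows", "payload": {"rows": [[[0,0,0],[-8,1.5,-0.3],1],[[0,0,0],[-14,2.5,-0.5],1],[[0,0,0],[-12,2,-0.5],1],[[0,0,0],[-6,1,-0.2],1],[[0,0,0],[0,0,0],1],[[0,0,0],[0,1.3,6],1],[[0,0,0],[0,2.5,12],1],[[0,0,0],[0,3,14.5],1],[[0,0,0],[0,3,14.5],1],[[0,0,0],[0,2.5,12],1],[[0,0,0],[0,1.3,6],1],[[0,0,0],[0,0,0],1]]}}

```text
t: 15.03
tcp_pos: [0.5246, -0.3644, 0.143]
tool_rot: [0.775, 0.623, -0.066, -0.084]
force: [-0.3, 0.1, -0.9]
finger_gap: 0.152
gripper_force: 88.3
```

```bash
cat >> tr.py <<'E'
BAY={'--':(.4738,-.3515),'-+':(.4915,-.2561),'+-':(.5692,-.3692),'++':(.5869,-.2738)}
def bs(b):
    s=sense(); T=R.from_quat(s['tool_rot']).as_matrix(); o=s['tcp_pos']+T@np.array((.0018,-.0002,.088)); yw=np.arctan2(T[1,0],T[0,0])-np.pi/2
    q=o[:2]-BAY[b]; print('bay: pick x %.1f y %.1f'%(1e3*q@[np.cos(yw),np.sin(yw)],1e3*q@[-np.sin(yw),np.cos(yw)]),'footz',o[2].round(4))
E
python3 -c "
from tr import *
bs('--'); darkbelow('C',.013)"
```

```text
bay: pick x 33.5 y 0.4 footz 0.057
t 15.03 tcp [ 0.5246 -0.3644  0.143 ] yaw 77.58 zax [-0.206  0.048 -0.977] F [-0.3  0.1 -0.9] gap 0.152 88.3
orig [ 0.5066 -0.3584  0.057 ] head x 100.5 y -477.9 yawerr -0.2
n 402
z pct [0.013 0.049 0.06  0.066 0.069] x 0.42 0.557 y -0.415 -0.301
normal [ 0.45  0.6  -0.66] sd [0.0125 0.016  0.0207] ctr [ 0.503 -0.347  0.054]
```

Call:
{"api": "play_rows", "payload": {"rows": [[[0,0,0],[0,1.2,5.9],1],[[0,0,0],[0,0,0],1],[[0,0,0],[0,-7.7,3.2],1],[[0,0,0],[0,-7.2,3.7],1],[[0,0,0],[0,-6.6,5],1],[[0,0,0],[0,-5.6,6],1],[[0,0,0],[0,-4.5,6.9],1],[[0,0,0],[0,-3.2,7.5],1],[[0,0,0],[0,-1.7,8],1],[[0,0,0],[0,-0.8,7.3],1],[[0,0,0],[0,0,0],1],[[0,0,0],[0,0,0],1]]}}

```text
t: 16.08
tcp_pos: [0.4801, -0.3555, 0.0998]
tool_rot: [0.775, 0.623, -0.066, -0.082]
force: [0.4, -0.4, 0.0]
finger_gap: 0.152
gripper_force: 88.3
```

```bash
python3 -c "
from tr import *
bs('--'); c,im,d=darkbelow('C',.013); cv2.imwrite('pics/T2.png',cv2.resize(im[30:330,160:500,::-1],None,fx=2,fy=2,interpolation=cv2.INTER_CUBIC))"
```

```text
bay: pick x -11.6 y -0.7 footz 0.0138
t 16.08 tcp [ 0.4801 -0.3555  0.0998] yaw 77.56 zax [-0.204  0.046 -0.978] F [ 0.4 -0.4  0. ] gap 0.152 88.3
orig [ 0.4623 -0.3497  0.0138] head x 55.3 y -478.8 yawerr -0.2
n 1811
z pct [0.013 0.014 0.015 0.018 0.027] x 0.411 0.519 y -0.409 -0.27
normal [0.09 0.06 0.99] sd [0.0033 0.0139 0.028 ] ctr [ 0.436 -0.311  0.016]
```

View pics/T2.png

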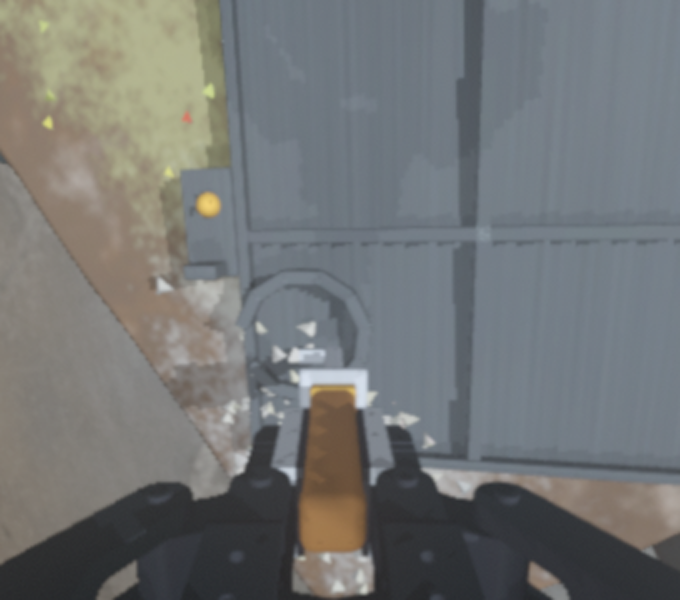

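The crop shows the ring off the foot, lying in the (-,-) bay with its left edge at the wall (243,330). I'll measure its exact place from depth.

```bash
cat >> tr.py <<'E'
def bayring(c,d,b,show=True,z0=.0085):
    """map of heights in bay frame (tray axes), circle fit of ring"""
    ys,xs=np.mgrid[0:400,0:640]; dd=d.ravel(); P=pts(c,np.c_[xs.ravel(),ys.ravel()],dd); a=np.radians(-10.5); q=P[:,:2]-BAY[b]
    x=q@[np.cos(a),np.sin(a)]; y=q@[-np.sin(a),np.cos(a)]; s=(dd>0)&(abs(x)<.05)&(abs(y)<.05)&(P[:,2]<.06)
    G=np.full((25,25),-1); 
    for i in range(25):
        for j in range(25):
            m=s&(abs(x-(j-12)*.004)<.002)&(abs(y-(12-i)*.004)<.002)
            if m.any(): G[i,j]=round(np.median(P[m,2])*1000)
    if show: print('\n'.join(' '.join('%2s'%('.' if v<0 else v) for v in r) for r in G))
    m=s&(P[:,2]>z0)&(P[:,2]<.02)&(abs(x)<.0445)&(abs(y)<.0445); X=np.c_[x[m],y[m]]
    best=(0,)
    for cx in np.arange(-.025,.025,.001):
        for cy in np.arange(-.025,.025,.001):
            r=np.hypot(X[:,0]-cx,X[:,1]-cy); n=((r>.022)&(r<.028)).sum()-(r<.02).sum()
            if n>best[0]: best=(n,cx,cy)
    n,cx,cy=best; r=np.hypot(X[:,0]-cx,X[:,1]-cy); k=(r>.021)&(r<.029); Z=P[m,2][k]; A=np.c_[X[k],np.ones(k.sum())]
    print('ring in bay',best,'plane',np.linalg.lstsq(A,Z,rcond=None)[0].round(3))
E
python3 - <<'E'
from tr import *
import glob
f=sorted(glob.glob('pics/tmp*.npz'))[-1][5:-4]; c,im,d=load(f); bayring(c,d,'--')
E
```

```text
12 11 11 11 11 11 11 11 11 11 11 11 11 11 11 11 11 11 11 11 11 11 11 11 11
12  6  5  5  5  5  5  5  5  5  5  5  5  5  5  5  5  5  5  5  5  5  5  5 11
12  7  5  5  5  5  5  5  5  5  5  5  5  5  5  5  5  5  5  5  5  5  5  5 11
12  5  5  5  5  6  6  5  6  5  5  5  5  5  5  5  5  5  5  5  5  5  5  5 11
12  5  5 13 17 16 16 15 15 13  5  5  5  5  5  5  5  5  5  5  5  5  5  5 11
12  7 18 18 17 15 10 10 15 14 14  6  5  5  5  5  5  5  5  5  5  5  5  5 11
12 19 18  5  5  5  5  5  5  5 13 13  6  5  5  5  5  5  5  5  5  5  5  5 11
18 19  6  5  5  5  5  5  5  5  6 13 12  5  5  5  5  5  5  5  5  5  5  5 11
19 15  5  5  5  5  5  5  5  5  5 12 13  5  5  5  5  5  5  5  5  5  5  5 11
19  7  5  5  5  5  5  5  5  5  5  5 12 12  5  5  5  5  5  5  5  5  5  5 11
12  7  5  5  5  5  8  6  5  5  5  5 12 12  5  5  5  5  5  5  5  5  5  5 11
12  6  5  5  5  5  6  6  6  6 23 31 12  6  5  5  5  5  5  5  5  5  5  5 11
12  6  5  6  5  5  6 19 19  5  5  5 12  5  5  5  5  5  5  5  5  5  5  5 11
12 11  6  9  5  5 21 19 19 18  5 13 13  5  5  6  5  5  5  5  5  5  5  6 11
18 18 16  5  5  5  5  5  6  .  5 12  5  5  5  5  5
[... 185 characters left out ...]
7 17 16 16  .  .  .  .  .  .  5  5  5  5  5  5  5  5  5  5  5 11
12  6  5  5  6  5  .  .  .  .  .  .  .  6  5  5  5  5  5  5  6  5  5  5 11
12  9  5  5  5  5  .  .  .  .  .  .  .  5  5  5  5  7  5  5  5  5  5  5 11
12  6  5  6  .  .  .  .  .  .  .  .  .  .  5  7  7 10  5  5  5  5  5  5 11
12  6  5  5  .  .  .  .  .  .  .  .  .  .  .  .  5  5  5  6  5  5  5  5 11
12  .  .  .  .  .  .  .  .  .  .  .  .  .  .  .  .  4  5  9  5  5  5  5 11
12  .  .  .  .  .  .  .  .  .  .  .  .  .  .  .  .  .  5  6  5  5  5  5 12
 .  .  .  .  .  .  .  .  .  .  .  .  .  .  .  .  .  .  7 11 11 12 11 12 12
ring in bay (np.int64(790), np.float64(-0.023), np.float64(0.008000000000000028)) plane [-0.13   0.009  0.012]
```

The height map shows the ring centred 23 mm off towards the -x wall, resting on that wall. I untilt, lower the pick inside the ring and draw it to the middle from inside.

Call:
{"api": "play_rows", "payload": {"rows": [[[-4,0,0],[0,-6.1,0],1],[[-4,0,0],[0,-6.1,0],1],[[-3.8,0,0],[0,-5.8,0],1],[[0,0,0],[8.5,0,0],1],[[0,0,0],[0,0,4],1],[[0,0,0],[0,0,0],1]]}}

```text
t: 16.63
tcp_pos: [0.4655, -0.3435, 0.099]
tool_rot: [0.779, 0.627, -0.001, -0.001]
force: [0.3, 0.4, -1.0]
finger_gap: 0.148
gripper_force: 88.5
```

```bash
python3 -c "
from tr import *
st();bs('--')"
```

```text
t 16.63 tcp [ 0.4655 -0.3435  0.099 ] yaw 77.61 zax [-0.004  0.    -1.   ] F [ 0.3  0.4 -1. ] gap 0.148 88.5
bay: pick x -10.3 y 7.8 footz 0.011
```

Call:
{"api": "play_rows", "payload": {"rows": [[[0,0,0],[0,0,3.5],1],[[0,0,0],[0,5,0],1],[[0,0,0],[0,5,0],1],[[0,0,0],[0,5,0],1],[[0,0,0],[0,5,0],1],[[0,0,0],[0,5,0],1],[[0,0,0],[-3,3,0],1],[[0,0,0],[-3,0,0],1],[[0,0,0],[0,-5,0],1],[[0,0,0],[0,0,-20],1],[[0,0,0],[0,0,-30],1],[[0,0,0],[0,0,-30],1]]}}

```text
t: 17.63
tcp_pos: [0.4846, -0.3536, 0.1752]
tool_rot: [0.78, 0.626, -0.001, -0.003]
force: [0.5, -0.0, -1.4]
finger_gap: 0.15
gripper_force: 88.4
```

```bash
python3 -c "
from tr import *
st();bs('--'); c,im,d=shot('wrist','T3'); bayring(c,d,'--')"
```

```text
t 17.63 tcp [ 0.4846 -0.3536  0.1752] yaw 77.53 zax [-0.006  0.004 -1.   ] F [ 0.5 -0.  -1.4] gap 0.15 88.4
bay: pick x 10.1 y 2.3 footz 0.0872
12 11 11 11 11 11 11 11 11 11 11 11 11 11 11 11 11 11 10 11 11 11 11 11 11
12  5  5  5  5  5  5  5  5  6  5  5  5  5  5  5  5  5  5  5  6  5  4  5 11
13  6  5  4  5  5  5  5  5  5  5  5  5  5  5  5  5  5  5  5  5  5  5  5 11
12  6  5  5  5  5  5  5  5  5  5  5  5  5  5  5  5  5  5  5  5  5  5  5 11
12  5  5  5  5  5  5  4  5  5  5 10  9 10  7  5  5  5  5  5  5  5  5  5 11
12  6  5  5  5  5  5  5  5  7 12 12 12 12 12 12  6  5  6  5  5  5  5  5 11
12  6  5  5  5  5  5  5 12 12 12  5  5  5  5 11 11 12  6  5  5  5  5  5 11
12  5  5  5  5  5  5 11 12  5  5  5  5  5  5  5 12 12 11  5  5  5  5  5 11
12  6  6  5  5  5  5 12  5  5  5  5  5  4  5  5  5 12 12  5  5  5  5  5 10
12  6  5  5  5  5 12 12  5  5  5  5  5  5  5  5  5  5 12 11  5  5  5  5 11
12  7  5  5  5  5  8  7  5  5  5  5  4  5  5  5  4  5 12 12  5  5  5  5 11
12  5  5  5  5  5  5  5  5  5  5  5  6  5  5  5  5  5  6 12  5  5  5  5 11
12  6  5  6  5  5  5  5  5  5  5  5  5  5  5  5  5  5 12
[... 341 characters left out ...]
8  7 12 13  .  5  5  .  . 12  5  5  5  5  5  5  5 10
12  6  5  5  5  5  6  6  5  5  .  .  .  .  .  .  5  5  5  5  5  5  5  5 11
12  7  6  5  5  5  5  5  5  5  5  5  5  5  .  .  5  6  5  5  5  5  6  6 11
12  7  6  5  5  5  7  5  5  5  .  .  4  5  .  .  6  .  5  5  5  5  5  5 11
12  5  5  5  5 12  5  5  5  5  .  .  .  .  .  .  .  .  .  5  5  5  5  6 11
12  5  5  5  5  5  5  6  5  5  .  .  .  .  .  .  .  .  .  9  5  5  5  6 11
11  6  5  5  5  6  5  6  5  5  .  .  .  .  .  .  .  .  .  5  5  5  5  6 11
12 12 11 11 11 12 11 12 11 12  .  .  .  .  .  .  .  .  . 12 11 11 11 12 12
ring in bay (np.int64(559), np.float64(0.0010000000000000217), np.float64(0.004000000000000024)) plane [0.    0.005 0.012]
```

Ring 1 lies flat in the (-,-) bay. Next is head A.

Call:
{"api": "play_rows", "payload": {"rows": [[[0,0,0],[37,7,-9],1],[[0,0,0],[37,7,-9],1],[[0,0,0],[37,7,-9],1],[[0,0,0],[37,7,0],1],[[0,0,0],[37,7,0],1],[[0,0,0],[37,7,0],1],[[0,0,0],[37,7,0],1],[[0,0,0],[37,7,0],1],[[0,0,0],[37,7,0],1],[[0,0,0],[37,7,0],1],[[0,0,0],[37,7,0],1],[[0,0,0],[37,7,0],1]]}}

```text
t: 18.68
tcp_pos: [0.6636, 0.0625, 0.2021]
tool_rot: [0.78, 0.626, -0.001, -0.002]
force: [0.4, -0.1, -0.7]
finger_gap: 0.154
gripper_force: 88.4
```

Call:
{"api": "play_rows", "payload": {"rows": [[[0,0,0],[21,4,0],1],[[0,0,0],[21,4,0],1],[[0,0,-6],[0,0,5],1],[[0,0,-6],[0,0,10],1],[[0,0,-6],[0,0,10],1],[[0,0,-6],[0,0,10],1],[[0,0,-5.8],[0,0,10],1],[[0,0,0],[0,0,0],1],[[0,0,0],[0,0,0],1]]}}

```text
t: 19.43
tcp_pos: [0.6796, 0.1, 0.1565]
tool_rot: [0.593, 0.805, -0.001, -0.002]
force: [0.4, 0.2, 0.2]
finger_gap: 0.149
gripper_force: 88.4
```

```bash
python3 - <<'E'
from hs import *
from fit import ringfit,inhand,nfit
s,T=hs('A'); c,im,d=shot('wrist','A1'); x=ringfit(c,im,HD['A'][:2]); print(x[0].round(4),x[1],nfit(c,d,x[0],17.3))
Q=inhand(c,d,s['tcp_pos'],T)*1000
for a,b in((60,81),(82,93)):
    q=Q[(Q[:,2]>a)&(Q[:,2]<b)]
    if len(q): print(a,len(q),np.median(q,0).round(1),q.min(0).round(1),q.max(0).round(1))
E
```

```text
t 19.43 tcp [0.6796 0.1    0.1565] yaw 107.2 zax [-0.006  0.001 -1.   ] F [0.4 0.2 0.2] gap 0.149 88.4
orig [0.6784 0.1017 0.0685] head x 1.9 y -1.8 yawerr -0.1
[0.6758 0.1045] 19.0 (np.int64(130), 'lat mid', np.float64(-0.0035), 'slope deg', np.float64(2.3))
60 72 [ 4.6  1.5 69.4] [ 3.4 -2.4 60.1] [ 5.3  4.6 81. ]
82 111 [ 2.1 -7.5 84.5] [ -1.7 -12.6  82.8] [ 4.8  4.  87.5]
```

Call:
{"api": "play_rows", "payload": {"rows": [[[0,0,0],[1.6,2,0],1],[[0,0,0],[0,0,27],1],[[0,0,0],[0,0,17],1],[[0,0,0],[0,0,10],1],[[0,0,0],[0,0,0],1],[[0,0,0],[0,0,0],1]]}}

```text
t: 19.98
tcp_pos: [0.682, 0.1026, 0.1034]
tool_rot: [0.592, 0.806, -0.001, -0.002]
force: [-1.0, 0.1, -0.0]
finger_gap: 0.148
gripper_force: 88.4
```

```bash
python3 -c "
from hs import *
hs('A')"
```

```text
t 19.98 tcp [0.682  0.1026 0.1034] yaw 107.34 zax [-0.003  0.001 -1.   ] F [-1.   0.1 -0. ] gap 0.148 88.4
orig [0.681  0.1043 0.0154] head x 5.1 y -0.1 yawerr 0.0
```

Call:
{"api": "play_rows", "payload": {"rows": [[[0,0,0],[0,-6,0],1],[[0,0,0],[0,-6,0],1],[[0,0,0],[0,-5,0],1],[[0,0,0],[0,-5,0],1],[[0,0,0],[0,0,0],1],[[0,0,0],[0,0,-5],1],[[0,0,0],[0,0,-5],1],[[4,0,0],[0,6.1,-5],1],[[4,0,0],[0,6.1,-5],1],[[4,0,0],[0,6.1,-5],1],[[0,0,0],[0,-1.9,-8.8],1],[[0,0,0],[0,-1.9,-8.8],1]]}}

```text
t: 20.98
tcp_pos: [0.68, 0.1021, 0.1448]
tool_rot: [0.589, 0.801, -0.085, -0.063]
force: [0.2, -0.9, -1.0]
finger_gap: 0.153
gripper_force: 88.3
```

Call:
{"api": "play_rows", "payload": {"rows": [[[0,0,0],[0,-1.9,-8.8],1],[[0,0,0],[0,-2.1,-9.8],1],[[0,0,0],[0,-2.1,-9.8],1],[[0,0,0],[0,-2.5,-11.7],1],[[0,0,0],[0,-2.5,-11.7],1],[[0,0,0],[0,-2.1,-9.8],1],[[0,0,0],[0,-1.2,-5.8],1],[[0,0,0],[0,0,0],1]]}}

```text
t: 21.65
tcp_pos: [0.6805, 0.1016, 0.2162]
tool_rot: [0.589, 0.801, -0.084, -0.062]
force: [0.6, -0.8, -1.6]
finger_gap: 0.151
gripper_force: 88.2
```

```bash
python3 -c "
from hs import *
darkbelow('A',.05)"
```

```text
t 21.65 tcp [0.6805 0.1016 0.2162] yaw 107.37 zax [-0.198 -0.061 -0.978] F [ 0.6 -0.8 -1.6] gap 0.151 88.2
orig [0.6623 0.0979 0.1302] head x -14.6 y -0.7 yawerr 0.1
n 409
z pct [0.092 0.124 0.135 0.139 0.142] x 0.647 0.659 y 0.079 0.122
normal [ 0.97  0.22 -0.03] sd [0.002  0.0074 0.0153] ctr [0.654 0.109 0.128]
```

Ring A hangs on the foot. I carry it to the (+,-) bay, turning to align with the tray.

Call:
{"api": "play_rows", "payload": {"rows": [[[0,0.5,2.2],[0,0,0],1],[[0,1,4.6],[0,0,0],1],[[0,1.1,5.3],[0,0,0],1],[[0,1.1,5.3],[0,0,0],1],[[0,1.1,5.3],[0,0,0],1],[[0,1,4.6],[0,0,0],1],[[0,0,0],[-3,0.2,-0.1],1],[[0,0,0],[-6,0.4,-0.1],1],[[0,0,0],[-9,0.6,-0.1],1],[[0,0,0],[-12,0.9,-0.2],1],[[0,0,0],[-16,1.1,-0.2],1],[[0,0,0],[-20,1.4,-0.3],1]]}}

```text
t: 22.7
tcp_pos: [0.6717, 0.0349, 0.2138]
tool_rot: [0.764, 0.636, -0.068, -0.082]
force: [0.2, -0.0, -1.8]
finger_gap: 0.15
gripper_force: 88.3
```

Call:
{"api": "play_rows", "payload": {"rows": [[[0,0,0],[-22,1.6,-0.3],1],[[0,0,0],[-22,1.6,-0.3],1],[[0,0,0],[-22,1.6,-0.3],1],[[0,0,0],[-22,1.6,-0.3],1],[[0,0,0],[-22,1.6,-0.3],1],[[0,0,0],[-22,1.6,-0.3],1],[[0,0,0],[-22,1.6,-0.3],1],[[0,0,0],[-22,1.6,-0.3],1],[[0,0,0],[-22,1.6,-0.3],1],[[0,0,0],[-22,1.6,-0.3],1],[[0,0,0],[-22,1.6,-0.3],1],[[0,0,0],[-22,1.6,-0.3],1]]}}

```text
t: 23.7
tcp_pos: [0.6419, -0.2299, 0.2134]
tool_rot: [0.765, 0.635, -0.068, -0.082]
force: [0.5, -0.6, -1.7]
finger_gap: 0.151
gripper_force: 88.3
```

Call:
{"api": "play_rows", "payload": {"rows": [[[0,0,0],[-22,1.6,-0.3],1],[[0,0,0],[-22,1.6,-0.3],1],[[0,0,0],[-22,1.6,-0.3],1],[[0,0,0],[-22,1.6,-0.3],1],[[0,0,0],[-20,1.4,-0.3],1],[[0,0,0],[-16,1.1,-0.2],1],[[0,0,0],[-12,0.9,-0.2],1],[[0,0,0],[-9,0.6,-0.1],1],[[0,0,0],[-6,0.4,-0.1],1],[[0,0,0],[-3,0.2,-0.1],1],[[0,0,0],[0,0,0],1],[[0,0,0],[0,0,0],1]]}}

```text
t: 24.7
tcp_pos: [0.626, -0.3798, 0.2131]
tool_rot: [0.764, 0.636, -0.068, -0.082]
force: [-0.1, 0.4, -0.7]
finger_gap: 0.148
gripper_force: 88.3
```

```bash
python3 -c "
from tr import *
bs('+-'); darkbelow('A',.05)"
```

```text
bay: pick x 39.0 y 1.8 footz 0.1272
t 24.7 tcp [ 0.626  -0.3798  0.2131] yaw 79.51 zax [-0.208  0.039 -0.977] F [-0.1  0.4 -0.7] gap 0.148 88.3
orig [ 0.6078 -0.3745  0.1272] head x -207.1 y -435.5 yawerr -27.8
n 351
z pct [0.092 0.124 0.132 0.136 0.139] x 0.596 0.609 y -0.376 -0.347
normal [ 0.97 -0.21 -0.12] sd [0.0021 0.006  0.012 ] ctr [ 0.605 -0.359  0.129]
```

Call:
{"api": "play_rows", "payload": {"rows": [[[0,0,0],[0,1.2,5.9],1],[[0,0,0],[0,2.5,11.7],1],[[0,0,0],[0,3.3,15.6],1],[[0,0,0],[0,3.3,15.6],1],[[0,0,0],[0,2.9,13.7],1],[[0,0,0],[0,2.1,9.8],1],[[0,0,0],[0,1.7,7.8],1],[[0,0,0],[0,0,0],1],[[0,0,0],[0,-7.4,3.6],1],[[0,0,0],[0,-6.2,4.4],1],[[0,0,0],[0,-5.8,6.3],1],[[0,0,0],[0,-4.4,8.1],1]]}}

```text
t: 25.75
tcp_pos: [0.5978, -0.3758, 0.1153]
tool_rot: [0.765, 0.636, -0.068, -0.081]
force: [0.9, 0.0, -0.3]
finger_gap: 0.149
gripper_force: 88.4
```

Call:
{"api": "play_rows", "payload": {"rows": [[[0,0,0],[0,-3.2,8.9],1],[[0,0,0],[0,-1.3,8.4],1],[[0,0,0],[0,0,0],1],[[0,0,0],[0,0,0],1]]}}

```text
t: 26.08
tcp_pos: [0.5895, -0.3737, 0.0974]
tool_rot: [0.765, 0.635, -0.068, -0.083]
force: [0.0, 0.3, -0.6]
finger_gap: 0.149
gripper_force: 88.4
```

```bash
python3 -c "
from tr import *
st();bs('+-'); c,im,d=shot('wrist','T4'); bayring(c,d,'+-')"
```

```text
t 26.08 tcp [ 0.5895 -0.3737  0.0974] yaw 79.44 zax [-0.209  0.04  -0.977] F [ 0.   0.3 -0.6] gap 0.149 88.4
bay: pick x 1.8 y 1.1 footz 0.0115
11 11 11 11 11 11 11 11 11 11 11 11 11 11 11 11 11 11 11 11 11 11 11 11 13
11  6  5  5  5  5  5  5  5  5  5  5  5  5  5  6  5  5  5  5  5  5  5  5 12
11  6  5  5  5  5  5  5  5  5  5  5  5  5  5  5  5  5  5  5  5  5  5  5 12
11  6  5  5  5  5  5  5  5  5  5  5  5  5  5  5  5  5  5  5  5  5  5  5 12
11  6  5  5  5  5  5  5  5  5  5  5  5  5  5  5  5  5  5  5  5  5  5  5 12
11  5  5  5  5  5  5  5  5  5  5  5  5  5  5  5  5  5  5  5  5  5  5  5 12
11  6  5  5  5  5  5  5  5  6  6  6  7  5  5  5  5  5  5  5  5  5  5  5 12
11  6  5  5  5  5  5  5 12 12 12 12 12 11  7  5  5  5  5  6  5  5  5  5 12
11  6  5  5  5  5 11 12 11  6  5  5 12 12 12 11  5  5  5  5  5  5  5  5 12
11  6  5  5  5 12 12 11  5  5  5  5  5  5 12 12  9  5  5  5  5  5  5  5 12
11  6  5  5  6 12  9  5  5  5  5  5  5  5  5 12 12  5  5  5  5  5  5  5 12
11  6  5  5 12 12  5  5  5  5  6  6  6 18 25  6 12 11  5  5  5  5  5  5 12
11  6  5  5 12 11  5  5  5  5 18 17 16  5  5  5 11 12  5
[... 343 characters left out ...]
 5  5  .  .  .  .  .  .  6  5  5  5  5  5  5  5 12
11  6  5  5  5  5  5  5  5  6  .  .  .  .  .  .  6  5  5  5  5  5  5  5 12
11  6  5  5  5  5  5  5  5  .  .  .  .  .  .  .  .  .  5  5  5  5  5  5 12
11  6  5  5  5  5  5  5  .  .  .  .  .  .  .  .  .  .  5  5  5  5  5  5 12
11  6  5  5  6  5  5  .  .  .  .  .  .  .  .  .  .  .  .  .  .  5  5  5 12
11  6  5  5  5  .  .  .  .  .  .  .  .  .  .  .  .  .  .  .  .  6  5  5 12
11  6  5  5  .  .  .  .  .  .  .  .  .  .  .  .  .  .  .  .  .  .  5  5 12
12 11 11 11  .  .  .  .  .  .  .  .  .  .  .  .  .  .  .  .  .  .  7 10 12
ring in bay (np.int64(681), np.float64(-0.0059999999999999845), np.float64(-0.003999999999999983)) plane [0.002 0.002 0.012]
```

Ring 2 lies flat, centred at (-6,-4) mm in its bay. Next is head B.

Call:
{"api": "play_rows", "payload": {"rows": [[[0,0,0],[0,-4.2,-19.6],1],[[0,0,0],[0,-4.2,-19.6],1],[[0,0,0],[0,-4.2,-19.6],1],[[-4,0,0],[0,-6.1,-10],1],[[-4,0,0],[0,-6.1,-10],1],[[-4,0,0],[0,-6.1,-10],1],[[0,0,0],[36.6,-2.5,0],1],[[0,0,0],[36.6,-2.5,0],1],[[0,0,0],[36.6,-2.5,0],1],[[0,0,0],[36.6,-2.5,0],1],[[0,0,0],[36.6,-2.5,0],1],[[0,0,0],[36.6,-2.5,0],1]]}}

```text
t: 27.13
tcp_pos: [0.6027, -0.1515, 0.1918]
tool_rot: [0.769, 0.639, -0.001, -0.001]
force: [1.2, 0.1, -1.0]
finger_gap: 0.149
gripper_force: 88.5
```

Call:
{"api": "play_rows", "payload": {"rows": [[[0,0,0],[36.6,-2.5,0],1],[[0,0,0],[36.6,-2.5,0],1],[[0,0,0],[36.6,-2.5,0],1],[[0,0,0],[36.6,-2.5,0],1],[[0,0,0],[36.6,-2.5,0],1],[[0,0,0],[36.6,-2.5,0],1],[[0,0,0],[36.6,-2.5,0],1],[[0,0,0],[36.6,-2.5,0],1],[[0,0,0],[36.6,-2.5,0],1],[[0,0,0],[36.6,-2.5,0],1],[[0,0,0],[36.6,-2.5,0],1],[[0,0,0],[0,0,0],1]]}}

```text
t: 28.13
tcp_pos: [0.6492, 0.2558, 0.1919]
tool_rot: [0.767, 0.642, 0.002, -0.002]
force: [-0.7, -0.6, -0.5]
finger_gap: 0.148
gripper_force: 88.4
```

Call:
{"api": "play_rows", "payload": {"rows": [[[0,0,3.7],[0,0,0],1],[[0,0,3.7],[0,0,15],1],[[0,0,0],[0,0,15],1],[[0,0,0],[0,0,0],1],[[0,0,0],[0,0,0],1]]}}

```text
t: 28.55
tcp_pos: [0.6482, 0.2477, 0.1605]
tool_rot: [0.809, 0.588, -0.002, -0.002]
force: [0.8, 0.6, -0.3]
finger_gap: 0.148
gripper_force: 88.5
```

```bash
python3 - <<'E'
from hs import *
from fit import ringfit,inhand,nfit
s,T=hs('B'); c,im,d=shot('wrist','B1'); x=ringfit(c,im,HD['B'][:2]); print(x[0].round(4),x[1],nfit(c,d,x[0],HD['B'][2]))
Q=inhand(c,d,s['tcp_pos'],T)*1000
for a,b in((60,81),(82,93)):
    q=Q[(Q[:,2]>a)&(Q[:,2]<b)]
    if len(q): print(a,len(q),np.median(q,0).round(1),q.min(0).round(1),q.max(0).round(1))
E
```

```text
t 28.55 tcp [0.6482 0.2477 0.1605] yaw 72.07 zax [-0.005  0.    -1.   ] F [ 0.8  0.6 -0.3] gap 0.148 88.5
orig [0.6481 0.2495 0.0725] head x 8.3 y -0.1 yawerr 0.1
[0.6406 0.2533] -16.0 (np.int64(116), 'lat mid', np.float64(-0.0033), 'slope deg', np.float64(-0.9))
60 72 [ 5.3  0.8 69.7] [ 4.2 -3.  60.1] [ 5.8  4.  80.6]
82 112 [ 2.8 -7.8 84.4] [ -1.  -13.3  82.2] [ 5.4  3.3 86.8]
```

Call:
{"api": "play_rows", "payload": {"rows": [[[0,0,0],[0.2,-4,0],1],[[0,0,0],[0,0,28],1],[[0,0,0],[0,0,18],1],[[0,0,0],[0,0,11.5],1],[[0,0,0],[0,0,0],1],[[0,0,0],[0,0,0],1]]}}

```text
t: 29.1
tcp_pos: [0.6446, 0.2494, 0.1037]
tool_rot: [0.809, 0.588, -0.001, -0.001]
force: [0.1, -0.5, -1.0]
finger_gap: 0.146
gripper_force: 88.4
```

```bash
python3 -c "
from hs import *
hs('B')"
```

```text
t 29.1 tcp [0.6446 0.2494 0.1037] yaw 72.06 zax [-0.004  0.001 -1.   ] F [ 0.1 -0.5 -1. ] gap 0.146 88.4
orig [0.6447 0.2513 0.0157] head x 4.5 y 0.6 yawerr 0.1
```

Call:
{"api": "play_rows", "payload": {"rows": [[[0,0,0],[0,-6,0],1],[[0,0,0],[0,-6,0],1],[[0,0,0],[0,-5,0],1],[[0,0,0],[0,-4,0],1],[[0,0,0],[0,0,0],1],[[0,0,0],[0,0,-5],1],[[0,0,0],[0,0,-5],1],[[4,0,0],[0,6.1,-5],1],[[4,0,0],[0,6.1,-5],1],[[4,0,0],[0,6.1,-5],1],[[0,0,0],[0,-1.9,-8.8],1],[[0,0,0],[0,-1.9,-8.8],1]]}}

```text
t: 30.1
tcp_pos: [0.644, 0.249, 0.1452]
tool_rot: [0.805, 0.584, -0.062, -0.085]
force: [-0.7, 0.5, -0.1]
finger_gap: 0.153
gripper_force: 88.3
```

Call:
{"api": "play_rows", "payload": {"rows": [[[0,0,0],[0,-1.9,-8.8],1],[[0,0,0],[0,-2.1,-9.8],1],[[0,0,0],[0,-2.1,-9.8],1],[[0,0,0],[0,-2.5,-11.7],1],[[0,0,0],[0,-2.5,-11.7],1],[[0,0,0],[0,-2.1,-9.8],1],[[0,0,0],[0,-1.2,-5.8],1],[[0,0,0],[0,0,0],1]]}}

```text
t: 30.77
tcp_pos: [0.6441, 0.2502, 0.2164]
tool_rot: [0.804, 0.585, -0.061, -0.085]
force: [0.3, 0.9, -0.3]
finger_gap: 0.15
gripper_force: 88.3
```

```bash
python3 -c "
from hs import *
darkbelow('B',.05)"
```

```text
t 30.77 tcp [0.6441 0.2502 0.2164] yaw 72.06 zax [-0.198  0.065 -0.978] F [ 0.3  0.9 -0.3] gap 0.15 88.3
orig [0.6271 0.2577 0.1304] head x -14.2 y 1.3 yawerr 0.1
n 274
z pct [0.094 0.123 0.131 0.138 0.143] x 0.618 0.632 y 0.257 0.285
normal [ 0.93 -0.37 -0.04] sd [0.002  0.0076 0.0148] ctr [0.626 0.274 0.127]
```

Call:
{"api": "play_rows", "payload": {"rows": [[[0,-0.8,-3.6],[0,0,0],1],[[0,-0.8,-3.6],[0,0,0],1],[[0,0,0],[-3,0.5,-0.1],1],[[0,0,0],[-6,1,-0.2],1],[[0,0,0],[-9,1.6,-0.3],1],[[0,0,0],[-12,2.1,-0.4],1],[[0,0,0],[-16,2.8,-0.6],1],[[0,0,0],[-20,3.5,-0.7],1],[[0,0,0],[-22,3.8,-0.8],1],[[0,0,0],[-22,3.8,-0.8],1],[[0,0,0],[-22,3.8,-0.8],1],[[0,0,0],[-22,3.8,-0.8],1]]}}

```text
t: 31.82
tcp_pos: [0.6414, 0.0906, 0.2142]
tool_rot: [0.765, 0.635, -0.068, -0.081]
force: [0.3, -0.5, -0.8]
finger_gap: 0.148
gripper_force: 88.4
```

Call:
{"api": "play_rows", "payload": {"rows": [[[0,0,0],[-22,3.8,-0.8],1],[[0,0,0],[-22,3.8,-0.8],1],[[0,0,0],[-22,3.8,-0.8],1],[[0,0,0],[-22,3.8,-0.8],1],[[0,0,0],[-22,3.8,-0.8],1],[[0,0,0],[-22,3.8,-0.8],1],[[0,0,0],[-22,3.8,-0.8],1],[[0,0,0],[-22,3.8,-0.8],1],[[0,0,0],[-22,3.8,-0.8],1],[[0,0,0],[-22,3.8,-0.8],1],[[0,0,0],[-22,3.8,-0.8],1],[[0,0,0],[-22,3.8,-0.8],1]]}}

```text
t: 32.82
tcp_pos: [0.638, -0.1774, 0.2142]
tool_rot: [0.766, 0.635, -0.069, -0.082]
force: [-0.0, -0.3, -0.8]
finger_gap: 0.148
gripper_force: 88.4
```

Call:
{"api": "play_rows", "payload": {"rows": [[[0,0,0],[-22,3.8,-0.8],1],[[0,0,0],[-22,3.8,-0.8],1],[[0,0,0],[-20,3.5,-0.7],1],[[0,0,0],[-16,2.8,-0.6],1],[[0,0,0],[-12,2.1,-0.4],1],[[0,0,0],[-9,1.6,-0.3],1],[[0,0,0],[-6,1,-0.2],1],[[0,0,0],[-2,0.5,-0.1],1],[[0,0,0],[0,0,0],1],[[0,0,0],[0,0,0],1]]}}

```text
t: 33.65
tcp_pos: [0.6384, -0.2842, 0.2139]
tool_rot: [0.765, 0.636, -0.068, -0.082]
force: [0.4, 0.1, -1.5]
finger_gap: 0.15
gripper_force: 88.4
```

```bash
python3 -c "
from tr import *
bs('++'); darkbelow('B',.06)"
```

```text
bay: pick x 33.7 y 0.9 footz 0.1279
t 33.65 tcp [ 0.6384 -0.2842  0.2139] yaw 79.49 zax [-0.208  0.038 -0.977] F [ 0.4  0.1 -1.5] gap 0.15 88.4
orig [ 0.6202 -0.2791  0.1279] head x 145.2 y -511.4 yawerr 7.5
n 408
z pct [0.091 0.12  0.132 0.137 0.14 ] x 0.608 0.622 y -0.281 -0.252
normal [ 0.98 -0.22 -0.05] sd [0.0021 0.007  0.015 ] ctr [ 0.617 -0.264  0.126]
```

Call:
{"api": "play_rows", "payload": {"rows": [[[0,0,0],[0,1.2,5.9],1],[[0,0,0],[0,2.5,11.7],1],[[0,0,0],[0,3.3,15.6],1],[[0,0,0],[0,3.3,15.6],1],[[0,0,0],[0,2.9,13.7],1],[[0,0,0],[0,2.1,9.8],1],[[0,0,0],[0,1.7,7.8],1],[[0,0,0],[0,0,0],1],[[0,0,0],[0,-7.4,3.6],1],[[0,0,0],[0,-6.2,4.4],1],[[0,0,0],[0,-5.8,6.3],1],[[0,0,0],[0,-4.4,8.1],1]]}}

```text
t: 34.7
tcp_pos: [0.6103, -0.2804, 0.1159]
tool_rot: [0.765, 0.635, -0.068, -0.081]
force: [0.5, -0.6, -0.9]
finger_gap: 0.154
gripper_force: 88.4
```

Call:
{"api": "play_rows", "payload": {"rows": [[[0,0,0],[0,-3.2,8.9],1],[[0,0,0],[0,-1.3,8.4],1],[[0,0,0],[0,0,0],1],[[0,0,0],[0,0,0],1]]}}

```text
t: 35.03
tcp_pos: [0.6019, -0.2785, 0.0983]
tool_rot: [0.765, 0.635, -0.069, -0.082]
force: [-0.2, 1.1, -0.3]
finger_gap: 0.15
gripper_force: 88.4
```

```bash
python3 -c "
from tr import *
st();bs('++'); c,im,d=shot('wrist','T5'); bayring(c,d,'++')"
```

```text
t 35.03 tcp [ 0.6019 -0.2785  0.0983] yaw 79.42 zax [-0.21   0.039 -0.977] F [-0.2  1.1 -0.3] gap 0.15 88.4
bay: pick x -3.3 y -0.1 footz 0.0124
12 12 12 12 12 12 12 12 12 12 12 12 12 12 12 12 12 12 12 12 12 12 12 12 24
11  6  5  5  5  5  5  5  5  5  5  5  5  5  5  5  5  5  6  5  5  5  5  5 24
11  6  5  5  5  5  5  5  5  5  5  5  5  5  5  5  5  5  5  5  5  5  5  5 24
11  5  5  5  5  5  5  5  5  5  5  5  5  5  5  5  5  5  5  5  5  5  5  5 24
11  6  5  5  5  5  5  5  5  5  5  5  5  5  5  5  5  5  5  5  5  5  5  5 24
11  6  5  5  5  5  5  5  5  5  5  5  5  5  5  5  5  5  5  5  5  5  5  5 24
11  6  5  5  5  5  5  5  5  5  5  5  5  5  5  5  5  5  5  5  5  5  5  5 24
11  6  5  5  5  5  6  9 10 11  7  5  5  5  5  5  5  5  5  5  5  5  5  5 24
11  6  5  5  5 12 12 12 12 12 12 12  8  6  5  5  5  5  5  5  5  5  5  6 24
11  6  5  5 12 12  6  5  5  5  6 12 12 12  5  5  5  5  5  5  5  5  5  5 24
11  6  5 12 11  5  5  5  5  5  5  5 11 12  8  5  5  5  5  5  5  5  5  5 24
11  6 12 12  5  5  5  5  5  6  6  6 22 30 12  5  5  5  5  5  5  5  5  5 24
11  7 12 11  5  5  5  5  6 18 17 11  5  5 12  9  5  5  
[... 346 characters left out ...]
  .  .  .  .  .  .  5  5  5  5  5  5  5  5  5 24
11  7  5  5  5  5  5  5  .  .  .  .  .  .  .  5  5  5  5  5  5  5  5  5 24
11  6  5  5  5  5  5  5  .  .  .  .  .  .  .  .  .  5  5  5  5  5  5  5 24
11  6  5  5  5  5 11  .  .  .  .  .  .  .  .  .  .  5  5  5  5  5  5  5 24
11  6  5  5  5  5  .  .  .  .  .  .  .  .  .  .  .  .  .  5  5  5  5  5 24
11  6  5  5  .  .  .  .  .  .  .  .  .  .  .  .  .  .  .  .  5  5  5  5 23
11  6  5  .  .  .  .  .  .  .  .  .  .  .  .  .  .  .  .  .  5  5  5  5 24
11 10 11  .  .  .  .  .  .  .  .  .  .  .  .  .  .  .  .  .  .  9 10 10 22
ring in bay (np.int64(608), np.float64(-0.014999999999999993), np.float64(-0.006999999999999985)) plane [-0.     0.004  0.012]
```

Ring 3 is flat in the (+,+) bay. Next is head D.

Call:
{"api": "play_rows", "payload": {"rows": [[[0,0,0],[0,-4.2,-19.6],1],[[0,0,0],[0,-4.2,-19.6],1],[[0,0,0],[0,-4.2,-19.6],1],[[-4,0,0],[0,-6.1,-10],1],[[-4,0,0],[0,-6.1,-10],1],[[-4,0,0],[0,-6.1,-10],1],[[0,0,0],[36.5,-14.4,0],1],[[0,0,0],[36.5,-14.4,0],1],[[0,0,0],[36.5,-14.4,0],1],[[0,0,0],[36.5,-14.4,0],1],[[0,0,0],[36.5,-14.4,0],1],[[0,0,0],[36.5,-14.4,0],1]]}}

```text
t: 36.08
tcp_pos: [0.5445, -0.0436, 0.1925]
tool_rot: [0.769, 0.639, -0.001, -0.0]
force: [0.7, 0.5, -1.1]
finger_gap: 0.15
gripper_force: 88.4
```

Call:
{"api": "play_rows", "payload": {"rows": [[[0,0,0],[36.5,-14.4,0],1],[[0,0,0],[36.5,-14.4,0],1],[[0,0,0],[36.5,-14.4,0],1],[[0,0,0],[36.5,-14.4,0],1],[[0,0,0],[36.5,-14.4,0],1],[[0,0,0],[36.5,-14.4,0],1],[[0,0,0],[36.5,-14.4,0],1],[[0,0,0],[36.5,-14.4,0],1],[[0,0,0],[36.5,-14.4,0],1],[[0,0,0],[36.5,-14.4,0],1],[[0,0,0],[0,0,0],1]]}}

```text
t: 37.0
tcp_pos: [0.4688, 0.3473, 0.1928]
tool_rot: [0.767, 0.641, 0.001, -0.002]
force: [1.0, 0.5, -0.4]
finger_gap: 0.15
gripper_force: 88.5
```

Call:
{"api": "play_rows", "payload": {"rows": [[[0,0,-5.9],[0,0,0],1],[[0,0,-5.9],[0,0,5],1],[[0,0,-5.9],[0,0,5],1],[[0,0,-5.9],[0,0,5],1],[[0,0,-6],[0,0,5],1],[[0,0,-6],[0,0,5],1],[[0,0,0],[0,0,5],1],[[0,0,0],[0,0,0],1],[[0,0,0],[0,0,0],1]]}}

```text
t: 37.75
tcp_pos: [0.4698, 0.3401, 0.1618]
tool_rot: [0.538, 0.843, -0.001, -0.001]
force: [-0.3, 0.8, -1.2]
finger_gap: 0.147
gripper_force: 88.4
```

```bash
python3 - <<'E'
from hs import *
from fit import ringfit,inhand,nfit
s,T=hs('D'); c,im,d=shot('wrist','D1'); x=ringfit(c,im,HD['D'][:2]); print(x[0].round(4),x[1],nfit(c,d,x[0],HD['D'][2]))
Q=inhand(c,d,s['tcp_pos'],T)*1000
for a,b in((60,81),(82,93)):
    q=Q[(Q[:,2]>a)&(Q[:,2]<b)]
    if len(q): print(a,len(q),np.median(q,0).round(1),q.min(0).round(1),q.max(0).round(1))
E
```

```text
t 37.75 tcp [0.4698 0.3401 0.1618] yaw 114.9 zax [-0.004 -0.001 -1.   ] F [-0.3  0.8 -1.2] gap 0.147 88.4
orig [0.4685 0.3416 0.0738] head x 6.9 y -3.0 yawerr -0.1
[0.461  0.3414] -60.0 (np.int64(121), 'lat mid', np.float64(-0.0012), 'slope deg', np.float64(1.4))
60 71 [ 4.4  1.6 68.9] [ 3.4 -2.2 60.2] [ 4.7  4.7 79.1]
82 116 [ 1.9 -6.7 84.4] [ -2.  -12.6  82.3] [ 4.8  4.  87.6]
```

The ring fit found no ring at D, so it may have been knocked aside. I'll look.

```bash
python3 -c "
from h import *
c,im,d=load('D1'); cv2.imwrite('pics/D1v.png',im[:,:,::-1])"
```

```text
(no output)
```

View pics/D1v.png

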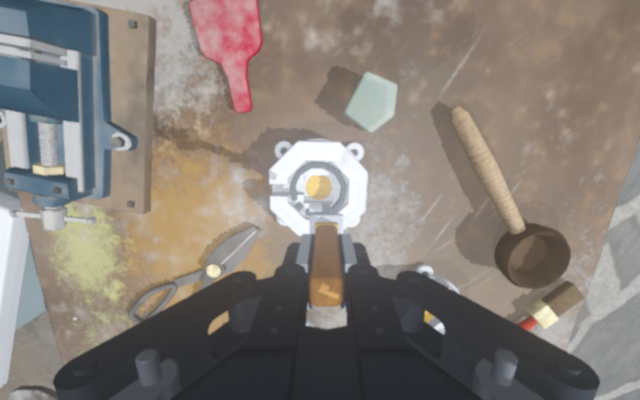

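The ring is still in head D at (319,185), so only the colour threshold failed. I'll refit with a looser one.

```bash
sed -i 's/def ringfit(c,im,guess,z=.0295)/def ringfit(c,im,guess,z=.0295,th=135)/; s/v<135/v<th/' fit.py; python3 - <<'E'
from hs import *
from fit import ringfit
c,im,d=load('D1')
for th in(100,120,150,165): x=ringfit(c,im,HD['D'][:2],th=th); print(th,x[0].round(4),x[1],x[2])
u=proj(c,[.461+.025*np.cos(np.radians(100)),.3414+.025*np.sin(np.radians(100)),.0295])[0]; print(u,im[int(u[1]),int(u[0])])
# ring/groove heights on r=25 circle, head frame angle
for a in range(0,360,20):
    t=np.radians(a+25); v=[]
    for r in(.0235,.025,.0265):
        u=proj(c,[.461+r*np.cos(t),.3414+r*np.sin(t),.0295])[0].round().astype(int); v.append(pts(c,u,d[u[1],u[0]])[0,2])
    print(a,np.round(np.array(v)*1e3,1),end='; ')
E
```

```text
100 [0.461  0.3414] -60.0 0
120 [0.461  0.3414] -60.0 0
150 [0.4692 0.3204] -60.0 805
165 [0.4607 0.3424] 26.0 2649
[323.88071809 165.82500547] [153 159 169]
0 [31.3 29.2 29. ]; 20 [28.5 29.4 30.1]; 40 [29.5 29.3 28.3]; 60 [29.1 29.6 30.1]; 80 [30.  28.7 29.5]; 100 [28.4 29.4 29.6]; 120 [29.  30.3 29.7]; 140 [30.  29.2 29. ]; 160 [28.9 28.8 30.3]; 180 [29.7 29.4 28.9]; 200 [29.6 28.7 28.8]; 220 [28.5 28.  26.7]; 240 [29.1 30.1 30.1]; 260 [ 30.7 125.6 127.9]; 280 [ 99.5 125.8 127. ]; 300 [93.1 92.9 29.9]; 320 [29.8 29.1 29. ]; 340 [29.3 29.5 28.6];
```

Call:
{"api": "play_rows", "payload": {"rows": [[[0,0,0],[3,-3,0],1],[[0,0,0],[0,0,28],1],[[0,0,0],[0,0,18],1],[[0,0,0],[0,0,12],1],[[0,0,0],[0,0,0],1],[[0,0,0],[0,0,0],1]]}}

```text
t: 38.3
tcp_pos: [0.465, 0.3417, 0.1037]
tool_rot: [0.537, 0.843, -0.002, -0.002]
force: [0.5, -0.2, -0.6]
finger_gap: 0.146
gripper_force: 88.4
```

```bash
python3 -c "
from hs import *
hs('D')"
```

```text
t 38.3 tcp [0.465  0.3417 0.1037] yaw 115.01 zax [-0.005 -0.001 -1.   ] F [ 0.5 -0.2 -0.6] gap 0.146 88.4
orig [0.4637 0.3432 0.0157] head x 3.1 y 0.5 yawerr 0.0
```

Call:
{"api": "play_rows", "payload": {"rows": [[[0,0,0],[0,-6,0],1],[[0,0,0],[0,-6,0],1],[[0,0,0],[0,-4,0],1],[[0,0,0],[0,-4,0],1],[[0,0,0],[0,0,0],1],[[0,0,0],[0,0,-5],1],[[0,0,0],[0,0,-5],1],[[4,0,0],[0,6.1,-5],1],[[4,0,0],[0,6.1,-5],1],[[4,0,0],[0,6.1,-5],1],[[0,0,0],[0,-1.9,-8.8],1],[[0,0,0],[0,-1.9,-8.8],1]]}}

```text
t: 39.3
tcp_pos: [0.4658, 0.3416, 0.1458]
tool_rot: [0.534, 0.839, -0.089, -0.057]
force: [0.3, -0.6, -0.8]
finger_gap: 0.147
gripper_force: 88.3
```

Call:
{"api": "play_rows", "payload": {"rows": [[[0,0,0],[0,-1.9,-8.8],1],[[0,0,0],[0,-2.1,-9.8],1],[[0,0,0],[0,-2.1,-9.8],1],[[0,0,0],[0,-2.5,-11.7],1],[[0,0,0],[0,-2.5,-11.7],1],[[0,0,0],[0,-2.1,-9.8],1],[[0,0,0],[0,-1.2,-5.8],1],[[0,0,0],[0,0,0],1]]}}

```text
t: 39.97
tcp_pos: [0.4658, 0.3418, 0.2163]
tool_rot: [0.534, 0.839, -0.088, -0.057]
force: [0.5, -1.0, -0.3]
finger_gap: 0.149
gripper_force: 88.3
```

```bash
sed -i 's/mean(1)<140/mean(1)<175/' hs.py; python3 -c "
from hs import *
darkbelow('D',.05)"
```

```text
t 39.97 tcp [0.4658 0.3418 0.2163] yaw 115.04 zax [-0.189 -0.087 -0.978] F [ 0.5 -1.  -0.3] gap 0.149 88.3
orig [0.4482 0.3357 0.1303] head x -14.0 y 0.2 yawerr 0.0
n 419
z pct [0.093 0.124 0.135 0.139 0.142] x 0.43 0.446 y 0.317 0.358
normal [ 0.96  0.28 -0.03] sd [0.0022 0.0076 0.0149] ctr [0.439 0.345 0.129]
```

Call:
{"api": "play_rows", "payload": {"rows": [[[0,0.6,2.7],[0,0,0],1],[[0,0.9,4.3],[0,0,0],1],[[0,1.1,5],[0,0,0],1],[[0,1.1,5],[0,0,0],1],[[0,1.1,5],[0,0,0],1],[[0,1.1,5],[0,0,0],1],[[0,0.9,4.3],[0,0,0],1],[[0,0.7,3.4],[0,0,0],1],[[0,0,0],[-3,1,-0.2],1],[[0,0,0],[-6,2,-0.4],1],[[0,0,0],[-9,2.9,-0.6],1],[[0,0,0],[-12,3.9,-0.8],1]]}}

```text
t: 41.02
tcp_pos: [0.4692, 0.3094, 0.2139]
tool_rot: [0.764, 0.637, -0.068, -0.082]
force: [-1.2, -0.8, -1.4]
finger_gap: 0.148
gripper_force: 88.4
```

Call:
{"api": "play_rows", "payload": {"rows": [[[0,0,0],[-16,5.2,-1.1],1],[[0,0,0],[-20,6.4,-1.4],1],[[0,0,0],[-22,7.1,-1.5],1],[[0,0,0],[-22,7.1,-1.5],1],[[0,0,0],[-22,7.1,-1.5],1],[[0,0,0],[-22,7.1,-1.5],1],[[0,0,0],[-22,7.1,-1.5],1],[[0,0,0],[-22,7.1,-1.5],1],[[0,0,0],[-22,7.1,-1.5],1],[[0,0,0],[-22,7.1,-1.5],1],[[0,0,0],[-22,7.1,-1.5],1],[[0,0,0],[-22,7.1,-1.5],1]]}}

```text
t: 42.02
tcp_pos: [0.5056, 0.0408, 0.2137]
tool_rot: [0.764, 0.636, -0.068, -0.082]
force: [-0.1, 0.6, -0.2]
finger_gap: 0.151
gripper_force: 88.4
```

Call:
{"api": "play_rows", "payload": {"rows": [[[0,0,0],[-22,7.1,-1.5],1],[[0,0,0],[-22,7.1,-1.5],1],[[0,0,0],[-22,7.1,-1.5],1],[[0,0,0],[-22,7.1,-1.5],1],[[0,0,0],[-22,7.1,-1.5],1],[[0,0,0],[-22,7.1,-1.5],1],[[0,0,0],[-22,7.1,-1.5],1],[[0,0,0],[-22,7.1,-1.5],1],[[0,0,0],[-22,7.1,-1.5],1],[[0,0,0],[-22,7.1,-1.5],1],[[0,0,0],[-20,6.4,-1.4],1],[[0,0,0],[-16,5.2,-1.1],1]]}}

```text
t: 43.02
tcp_pos: [0.5418, -0.2268, 0.2129]
tool_rot: [0.765, 0.636, -0.068, -0.082]
force: [0.4, -0.2, -0.7]
finger_gap: 0.149
gripper_force: 88.4
```

Call:
{"api": "play_rows", "payload": {"rows": [[[0,0,0],[-13,4,-0.9],1],[[0,0,0],[-11,3.3,-0.7],1],[[0,0,0],[-8,2.6,-0.5],1],[[0,0,0],[-6,2,-0.4],1],[[0,0,0],[-3,1,-0.2],1],[[0,0,0],[-1,0.3,-0.1],1],[[0,0,0],[0,0,0],1],[[0,0,0],[0,0,0],1]]}}

```text
t: 43.68
tcp_pos: [0.548, -0.2671, 0.2129]
tool_rot: [0.764, 0.636, -0.068, -0.083]
force: [0.5, -0.5, -0.9]
finger_gap: 0.15
gripper_force: 88.4
```

```bash
python3 -c "
from tr import *
bs('-+'); darkbelow('D',.06)"
```

```text
bay: pick x 38.6 y 1.3 footz 0.1269
t 43.68 tcp [ 0.548  -0.2671  0.2129] yaw 79.57 zax [-0.209  0.04  -0.977] F [ 0.5 -0.5 -0.9] gap 0.15 88.4
orig [ 0.5297 -0.2618  0.1269] head x -192.6 y -575.7 yawerr -35.4
n 403
z pct [0.091 0.122 0.132 0.135 0.139] x 0.518 0.531 y -0.263 -0.234
normal [ 0.96 -0.28 -0.09] sd [0.0023 0.0071 0.0137] ctr [ 0.526 -0.248  0.127]
```

Call:
{"api": "play_rows", "payload": {"rows": [[[0,0,0],[0,1.2,5.9],1],[[0,0,0],[0,2.5,11.7],1],[[0,0,0],[0,3.3,15.6],1],[[0,0,0],[0,3.3,15.6],1],[[0,0,0],[0,2.9,13.7],1],[[0,0,0],[0,2.1,9.8],1],[[0,0,0],[0,1.7,7.8],1],[[0,0,0],[0,0,0],1],[[0,0,0],[0,-7.4,3.6],1],[[0,0,0],[0,-6.2,4.4],1],[[0,0,0],[0,-5.8,6.3],1],[[0,0,0],[0,-4.4,8.1],1]]}}

```text
t: 44.73
tcp_pos: [0.5195, -0.2627, 0.1148]
tool_rot: [0.764, 0.636, -0.068, -0.082]
force: [-0.6, 0.1, -0.3]
finger_gap: 0.149
gripper_force: 88.4
```

Call:
{"api": "play_rows", "payload": {"rows": [[[0,0,0],[0,-3.2,8.9],1],[[0,0,0],[0,-1.3,8.4],1],[[0,0,0],[0,0,0],1],[[0,0,0],[0,0,0],1]]}}

```text
t: 45.07
tcp_pos: [0.5117, -0.261, 0.0975]
tool_rot: [0.764, 0.636, -0.068, -0.083]
force: [-1.3, 0.6, -0.8]
finger_gap: 0.15
gripper_force: 88.4
```

```bash
python3 -c "
from tr import *
st();bs('-+'); c,im,d=shot('wrist','T6'); bayring(c,d,'-+')"
```

```text
t 45.07 tcp [ 0.5117 -0.261   0.0975] yaw 79.52 zax [-0.21   0.04  -0.977] F [-1.3  0.6 -0.8] gap 0.15 88.4
bay: pick x 1.8 y 0.8 footz 0.0115
12 12 12 12 12 12 12 12 12 12 12 12 12 12 12 12 12 12 12 12 12 12 12 12 12
12  6  5  5  5  5  5  5  5  5  5  5  5  5  5  5  5  5  5  5  5  5  5  5 11
12  7  5  5  5  5  5  5  5  5  5  5  5  5  5  5  5  5  5  5  5  5  5  5 11
12  6  5  5  5  5  5  5  5  5  5  5  5  5  5  5  5  5  5  5  5  5  5  5 11
12  6  5  5  5  5  5  5  5  5  5  5  5  5  5  5  5  5  5  5  5  5  5  5 11
12  6  4  5  5  5  5  5  5  5  5  5  5  5  5  5  5  5  5  5  5  5  5  5 11
12  6  5  5  5  5  5  5  5  6  6  5  5  5  5  5  5  5  5  5  5  5  5  5 11
12  6  5  5  5  5  5 12 12 12 12 12 11  6  5  5  5  5  5  5  5  5  5  5 11
12  6  5  5  5  5 12 12 12 11  5 12 12 12 11  5  5  5  5  5  5  5  5  5 11
12  6  5  5  5 12 12  5  5  5  5  5  5 12 12 11  5  5  5  5  5  5  5  5 11
12  7  5  5 12 12  5  5  5  5  5  5  5  5 12 12  6  5  5  5  5  5  5  5 11
12  6  5  5 12  8  5  5  5  5  6  6  6 18 28 12 11  5  5  5  5  5  5  5 11
12  5  5 12 12  5  5  5  5  5 18 17 16  5  5  9 12  6  5 
[... 344 characters left out ...]
  6  .  .  .  .  .  .  5  5  5  5  5  5  5  5 11
12  7  5  5  5  5  5  5  5  5  .  .  .  .  .  .  5  5  5  5  5  5  5  5 11
12  7  5  5  5  5  5  5  5  6  .  .  .  .  .  .  .  .  5  5  5  5  5  5 11
12  6  5  5  5  5  5  5  .  .  .  .  .  .  .  .  .  .  5  4  5  5  5  5 11
12  6  5  5  5  5  5  .  .  .  .  .  .  .  .  .  .  .  .  .  .  5  5  5 11
12  5  5  5  5  .  .  .  .  .  .  .  .  .  .  .  .  .  .  .  .  5  5  5 11
12  6  5  6  .  .  .  .  .  .  .  .  .  .  .  .  .  .  .  .  .  .  5  5 11
12 11 10 11  .  .  .  .  .  .  .  .  .  .  .  .  .  .  .  .  .  .  7 10 11
ring in bay (np.int64(640), np.float64(-0.007999999999999986), np.float64(-0.004999999999999984)) plane [-0.001  0.009  0.012]
```

All four rings are flat, one to a bay. I rise and check the tray and keeper from above.

Call:
{"api": "play_rows", "payload": {"rows": [[[0,0,0],[0,-4.2,-19.6],1],[[0,0,0],[0,-4.2,-19.6],1],[[0,0,0],[0,-4.2,-19.6],1],[[-4,0,0],[0,-6.1,-10],1],[[-4,0,0],[0,-6.1,-10],1],[[-4,0,0],[0,-6.1,-10],1],[[0,0,0],[-25,0,-30],1],[[0,0,0],[-25,0,-30],1],[[0,0,0],[-25,0,-30],1],[[0,0,0],[-20,0,-20],1],[[0,0,0],[0,0,0],1],[[0,0,0],[0,0,0],1]]}}

```text
t: 46.12
tcp_pos: [0.4824, -0.3537, 0.3022]
tool_rot: [0.769, 0.639, -0.001, -0.0]
force: [-0.3, -0.1, -0.4]
finger_gap: 0.148
gripper_force: 88.5
```

```bash
python3 - <<'E'
from tr import *
st(); c,im,d=shot('wrist','T7'); tray(c,im,d)
for b in BAY: bayring(c,d,b,False)
cv2.imwrite('pics/T7v.png',im[:,:,::-1])
ys,xs=np.mgrid[0:400,0:640]; dd=d.ravel(); P=pts(c,np.c_[xs.ravel(),ys.ravel()],dd)
m=(dd>0)&(np.hypot(P[:,0]-.66,P[:,1]+.177)<.03)
k=m&(P[:,2]>.048)&(P[:,2]<.06); print('knob',k.sum(),P[k].mean(0).round(4),P[k].min(0).round(4),P[k].max(0).round(4))
E
```

```text
t 46.12 tcp [ 0.4824 -0.3537  0.3022] yaw 79.43 zax [-0.001 -0.001 -1.   ] F [-0.3 -0.1 -0.4] gap 0.148 88.5
tray [  0.5304  -0.3128 -10.7024] cost 0.0024 4373
ring in bay (np.int64(345), np.float64(0.0010000000000000217), np.float64(0.004000000000000024)) plane [0.003 0.001 0.012]
ring in bay (np.int64(385), np.float64(-0.008999999999999987), np.float64(-0.0059999999999999845)) plane [ 0.002 -0.002  0.012]
ring in bay (np.int64(348), np.float64(-0.006999999999999985), np.float64(-0.003999999999999983)) plane [-0.004  0.005  0.012]
ring in bay (np.int64(404), np.float64(-0.015999999999999993), np.float64(-0.007999999999999986)) plane [0.003 0.005 0.012]
knob 206 [ 0.6646 -0.1868  0.0534] [ 0.6567 -0.1952  0.0481] [ 0.6742 -0.1776  0.057 ]
```

View pics/T7v.png

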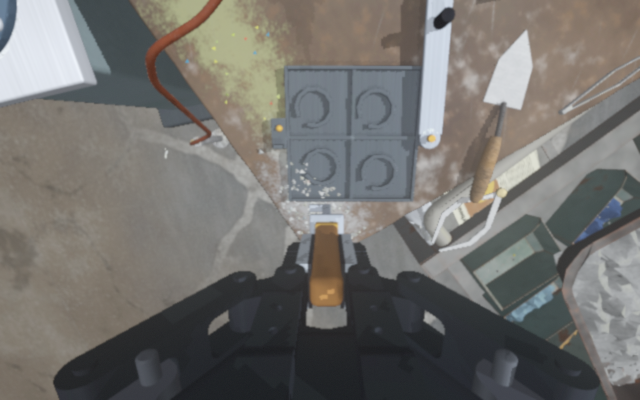

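All four rings lie flat in their bays. The knob is at (.6648,-.186), so the keeper is ~89° open. I'll turn the pick so its foot points away from the push, and go behind the knob.

Call:
{"api": "play_rows", "payload": {"rows": [[[0,0,0],[28.4,24.1,0],1],[[0,0,0],[28.4,24.1,0],1],[[0,0,0],[28.4,24.1,0],1],[[0,0,0],[28.4,24.1,0],1],[[0,0,0],[28.4,24.1,0],1],[[0,0,0],[28.4,24.1,0],1],[[0,0,0],[28.6,24.1,0],1],[[0,0,6.9],[0,0,0],1],[[0,0,6.9],[0,0,0],1],[[0,0,6.9],[0,0,0],1],[[0,0,6.9],[0,0,0],1],[[0,0,6.9],[0,0,0],1]], "grip_force": 120}}

```text
t: 47.17
tcp_pos: [0.683, -0.1846, 0.297]
tool_rot: [0.924, 0.381, -0.004, -0.004]
force: [0.3, 0.2, -1.1]
finger_gap: 0.146
gripper_force: 116.8
```

Call:
{"api": "play_rows", "payload": {"rows": [[[0,0,6.9],[0,0,10],1],[[0,0,6.9],[0,0,15],1],[[0,0,6.9],[0,0,15],1],[[0,0,6.9],[0,0,15],1],[[0,0,6.9],[0,0,15],1],[[0,0,6.9],[0,0,15],1],[[0,0,6.9],[0,0,15],1],[[0,0,6.9],[0,0,10],1],[[0,0,0],[0,0,0],1],[[0,0,0],[0,0,0],1]]}}

```text
t: 48.0
tcp_pos: [0.6822, -0.1852, 0.1874]
tool_rot: [0.996, -0.086, -0.005, -0.002]
force: [0.3, -0.7, 0.1]
finger_gap: 0.147
gripper_force: 116.9
```

```bash
cat > kp.py <<'E'
from hs import *
H=np.array([.6405,-.3334]); OFF=np.array((.0018,.0003,.088))
def kn():
    s,T=st(); o=s['tcp_pos']+T@OFF; c,im,d=shot('wrist','k%d'%int(s['t']*100))
    ys,xs=np.mgrid[0:400,0:640]; dd=d.ravel(); P=pts(c,np.c_[xs.ravel(),ys.ravel()],dd); r=np.hypot(P[:,0]-H[0],P[:,1]-H[1])
    k=(dd>0)&(P[:,2]>.047)&(P[:,2]<.058)&(r>.13)&(r<.17)&(np.hypot(P[:,0]-o[0],P[:,1]-o[1])<.06)&(im.reshape(-1,3).mean(1)<90)
    if k.sum()>5:
        u=proj(c,P[k])
        m=P[k].mean(0); q=m[:2]-H; print('knob',k.sum(),m.round(4),'ang',np.degrees(np.arctan2(q[1],q[0])).round(1),'r',np.hypot(*q).round(4))
    print('orig',o.round(4)); return s,T,o
def plan(phis,ds,z):
    s,T,o=kn(); p=o.copy(); 
    for f,dd in zip(phis,ds):
        a=np.radians(f); t=np.array([-np.sin(a),np.cos(a)]); g=np.r_[H+.150*np.array([np.cos(a),np.sin(a)])-dd*t,z]; print(f,((g-p)@T*1000).round(1)); p=g
E
python3 -c "
from kp import *
plan([80.6,80.6,80.6,84,90,96,102,108,114,120,126,132],[.024,.024,.0145]+[.0135]*9,.03)"
```

```text
t 48.0 tcp [ 0.6822 -0.1852  0.1874] yaw -9.91 zax [-0.009  0.004 -1.   ] F [ 0.3 -0.7  0.1] gap 0.147 116.9
knob 97 [ 0.6692 -0.1889  0.0529] ang 78.8 r 0.1474
orig [ 0.6831 -0.1854  0.0994]
80.6 [ 6.8  3.1 69.3]
80.6 [0. 0. 0.]
80.6 [-9.5  0.1  0.1]
84 [-9.9 -0.4  0.1]
90 [-15.8   0.5   0.2]
96 [-15.6   2.1   0.1]
102 [-15.3   3.8   0.1]
108 [-14.8   5.3   0.1]
114 [-14.2   6.9   0.1]
120 [-13.4   8.3   0.1]
126 [-12.5   9.7   0.1]
132 [-11.4  10.9   0.1]
```

Call:
{"api": "play_rows", "payload": {"rows": [[[0,0,0],[11,3,0],1],[[0,0,0],[0,0,35],1],[[0,0,0],[0,0,34],1],[[0,0,0],[-13.5,0,0],1],[[0,0,0],[-10,-0.4,0],1],[[0,0,0],[-15.8,0.5,0],1],[[0,0,0],[-15.6,2.1,0],1],[[0,0,0],[-15.3,3.8,0],1],[[0,0,0],[-14.8,5.3,0],1],[[0,0,0],[-14.2,6.9,0],1],[[0,0,0],[0,0,0],1]]}}

```text
t: 48.97
tcp_pos: [0.5905, -0.1923, 0.1221]
tool_rot: [0.996, -0.088, -0.003, -0.001]
force: [0.3, 0.8, -0.9]
finger_gap: 0.144
gripper_force: 116.9
```

```bash
python3 -c "
from kp import *
plan([120,126,132,138,144,150,156,161,164],[.0135]*9,.03)"
```

```text
t 48.97 tcp [ 0.5905 -0.1923  0.1221] yaw -10.1 zax [-0.006  0.002 -1.   ] F [ 0.3  0.8 -0.9] gap 0.144 116.9
knob 35 [ 0.578  -0.2047  0.0531] ang 115.9 r 0.1431
orig [ 0.5917 -0.1927  0.0341]
120 [-13.6   6.5   4.2]
126 [-12.4   9.7   0.1]
132 [-11.3  10.9   0.1]
138 [-10.1  12.1   0.1]
144 [-8.8 13.1  0. ]
150 [-7.4 13.9  0. ]
156 [-5.9 14.6  0. ]
161 [-3.7 12.6  0. ]
164 [-1.7  7.7  0. ]
```

Call:
{"api": "play_rows", "payload": {"rows": [[[0,0,0],[-13.6,6.5,3],1],[[0,0,0],[-12.4,9.7,0],1],[[0,0,0],[-11.3,10.9,0],1],[[0,0,0],[-10.1,12.1,0],1],[[0,0,0],[-8.8,13.1,0],1],[[0,0,0],[-7.4,13.9,0],1],[[0,0,0],[-5.9,14.6,0],1],[[0,0,0],[-3.7,12.6,0],1],[[0,0,0],[0,0,0],1],[[0,0,0],[0,0,0],1]]}}

```text
t: 49.85
tcp_pos: [0.5045, -0.2722, 0.1188]
tool_rot: [0.996, -0.089, -0.002, -0.0]
force: [0.5, 0.7, -0.4]
finger_gap: 0.149
gripper_force: 117.1
```

```bash
python3 -c "
from kp import *
plan([164,166,168,169.5,169.5],[.0135]*4+[.0125],.031)"
```

```text
t 49.85 tcp [ 0.5045 -0.2722  0.1188] yaw -10.24 zax [-0.003  0.001 -1.   ] F [ 0.5  0.7 -0.4] gap 0.149 117.1
orig [ 0.5059 -0.2728  0.0308]
164 [-4.7  7.3 -0.2]
166 [-0.9  5.2  0. ]
168 [-0.7  5.2 -0. ]
169.5 [-0.4  3.9 -0. ]
169.5 [-0.  1. -0.]
```

Call:
{"api": "play_rows", "payload": {"rows": [[[0,0,0],[-4,4,0],1],[[0,0,0],[-1,4,0],1],[[0,0,0],[-0.7,4,0],1],[[0,0,0],[-0.5,3,0],1],[[0,0,0],[0,0,0],1]]}}

```text
t: 50.32
tcp_pos: [0.4952, -0.2854, 0.1185]
tool_rot: [0.996, -0.088, -0.002, -0.0]
force: [-0.1, 0.0, -1.6]
finger_gap: 0.147
gripper_force: 117.3
```

Call:
{"api": "play_rows", "payload": {"rows": [[[0,0,0],[0,2,0],1],[[0,0,0],[0,2,0],1],[[0,0,0],[0,0,0],1]]}}

```text
t: 50.57
tcp_pos: [0.4945, -0.2893, 0.1185]
tool_rot: [0.996, -0.089, -0.002, -0.0]
force: [0.4, 0.5, -0.0]
finger_gap: 0.146
gripper_force: 117.3
```

Call:
{"api": "play_rows", "payload": {"rows": [[[0,0,0],[0,1.5,0],1],[[0,0,0],[0,1.5,0],1],[[0,0,0],[0,0,0],1]]}}

```text
t: 50.82
tcp_pos: [0.4944, -0.2927, 0.1186]
tool_rot: [0.996, -0.089, -0.002, 0.0]
force: [0.0, 0.4, -1.1]
finger_gap: 0.142
gripper_force: 117.3
```

```bash
cat >> kp.py <<'E'
def bar():
    s=sense(); c,im,d=shot('wrist','b%d'%int(s['t']*100)); ys,xs=np.mgrid[0:400,0:640]; dd=d.ravel(); P=pts(c,np.c_[xs.ravel(),ys.ravel()],dd)
    q=P[:,:2]-H; r=np.hypot(*q.T); k=(dd>0)&(P[:,2]>.0205)&(P[:,2]<.0275)&(r>.03)&(r<.19); a=np.degrees(np.arctan2(q[:,1],q[:,0]))
    w=np.array([np.median(a[k]) ]) if k.sum() else None
    if k.sum(): 
        A=q[k]; A=A[(abs(a[k]-w[0])<25)]; u,sv,vt=np.linalg.svd(A-A.mean(0),full_matrices=False); v=vt[0]; v=-v if v[0]>0 else v; print('bar pts',len(A),'dir',np.degrees(np.arctan2(v[1],v[0])).round(2),'centre ang',np.degrees(np.arctan2(*A.mean(0)[::-1])).round(2))
E
python3 -c "
from kp import *
kn(); bar()"
```

```text
t 50.82 tcp [ 0.4944 -0.2927  0.1186] yaw -10.17 zax [-0.004  0.    -1.   ] F [ 0.   0.4 -1.1] gap 0.142 117.3
orig [ 0.4957 -0.2933  0.0306]
bar pts 6056 dir 172.87 centre ang 168.3
```

Call:
{"api": "play_rows", "payload": {"rows": [[[0,0,0],[0,1,0],1],[[0,0,0],[0,1,0],1],[[0,0,0],[0,0,0],1]]}}

```text
t: 51.17
tcp_pos: [0.4939, -0.2942, 0.1186]
tool_rot: [0.996, -0.089, -0.002, -0.0]
force: [-0.1, -0.0, -0.3]
finger_gap: 0.145
gripper_force: 117.3
```

Call:
{"api": "play_rows", "payload": {"rows": [[[0,0,0],[0,1,0],1],[[0,0,0],[0,1,0],1],[[0,0,0],[0,0,0],1]]}}

```text
t: 51.42
tcp_pos: [0.4936, -0.2951, 0.1186]
tool_rot: [0.996, -0.089, -0.002, -0.001]
force: [1.5, 3.1, -0.7]
finger_gap: 0.147
gripper_force: 117.4
```

```bash
python3 -c "
from kp import *
kn(); bar()"
```

```text
t 51.42 tcp [ 0.4936 -0.2951  0.1186] yaw -10.22 zax [-0.004  0.003 -1.   ] F [ 1.5  3.1 -0.7] gap 0.147 117.4
orig [ 0.4949 -0.2954  0.0306]
bar pts 5984 dir 173.93 centre ang 169.04
```

Call:
{"api": "play_rows", "payload": {"rows": [[[0,0,0],[0,1.5,0],1],[[0,0,0],[0,1.5,0],1],[[0,0,0],[0,0,0],1]]}}

```text
t: 51.77
tcp_pos: [0.4933, -0.296, 0.1185]
tool_rot: [0.996, -0.09, -0.002, -0.003]
force: [4.4, 9.6, 3.2]
finger_gap: 0.145
gripper_force: 117.8
```

Call:
{"api": "play_rows", "payload": {"rows": [[[0,0,0],[0,1,0],1],[[0,0,0],[0,1,0],1],[[0,0,0],[0,0,0],1]]}}

```text
t: 52.02
tcp_pos: [0.4931, -0.2965, 0.1185]
tool_rot: [0.996, -0.09, -0.002, -0.005]
force: [4.1, 11.2, 4.0]
finger_gap: 0.142
gripper_force: 118.0
```

```bash
python3 -c "
from kp import *
kn(); bar()"
```

```text
t 52.02 tcp [ 0.4931 -0.2965  0.1185] yaw -10.32 zax [-0.004  0.01  -1.   ] F [ 4.1 11.2  4. ] gap 0.142 118.0
orig [ 0.4945 -0.2962  0.0305]
bar pts 5992 dir 173.97 centre ang 169.14
```

Call:
{"api": "play_rows", "payload": {"rows": [[[0,0,0],[0,2,0],1],[[0,0,0],[0,2,0],1],[[0,0,0],[0,0,0],1]]}}

```text
t: 52.37
tcp_pos: [0.4927, -0.2976, 0.1185]
tool_rot: [0.996, -0.091, -0.002, -0.008]
force: [7.9, 17.5, 7.0]
finger_gap: 0.15
gripper_force: 119.3
```

Call:
{"api": "play_rows", "payload": {"rows": [[[0,0,0],[0,-5,0],1],[[0,0,0],[0,-8,0],1],[[0,0,0],[0,-20,0],1],[[0,0,0],[0,-20,-30],1],[[0,0,0],[0,0,-38],1],[[0,0,0],[0,0,-38],1],[[0,0,0],[0,0,0],1],[[0,0,0],[0,0,0],1]]}}

```text
t: 53.03
tcp_pos: [0.503, -0.2545, 0.2273]
tool_rot: [0.996, -0.088, 0.0, 0.002]
force: [-0.4, -0.3, -0.4]
finger_gap: 0.146
gripper_force: 117.9
```

```bash
python3 -c "
from kp import *
from tr import *
kn(); bar(); c,im,d=shot('wrist','K9'); t=tray(c,im,d)
ys,xs=np.mgrid[0:400,0:640]; dd=d.ravel(); P=pts(c,np.c_[xs.ravel(),ys.ravel()],dd); a=np.radians(-10.55); q=P[:,:2]-H; x=q@[np.cos(a),np.sin(a)]; y=q@[-np.sin(a),np.cos(a)]
g=(dd>0)&(P[:,2]>.0205)&(P[:,2]<.0275)
for x0 in range(-220,-20,20):
    k=g&(abs(x*1e3-x0)<4)&(abs(y)<.04)
    if k.sum()>3: print(x0,k.sum(),(y[k].min()*1e3).round(1),(y[k].max()*1e3).round(1))
h=proj(c,[*(H-[.11,-.02]),.02])[0]; print(h)
"
```

```text
t 53.03 tcp [ 0.503  -0.2545  0.2273] yaw -10.13 zax [ 0.001 -0.004 -1.   ] F [-0.4 -0.3 -0.4] gap 0.146 117.9
knob 61 [ 0.4951 -0.3043  0.0527] ang 168.7 r 0.1482
orig [ 0.5048 -0.2555  0.1393]
bar pts 3370 dir 170.67 centre ang 168.3
tray [  0.5307  -0.3127 -10.7259] cost 0.0026 5391
-220 97 -13.8 15.3
-200 75 -6.9 8.8
-180 165 -15.9 17.2
-160 94 -15.9 17.7
-140 172 -15.9 17.5
-120 183 -15.9 16.9
-100 197 -15.8 17.6
-80 205 -16.4 17.2
-60 219 -16.9 17.0
-40 221 -16.7 17.3
[372.32967086 147.43709384]
```

The keeper is shut: its centre line agrees with the tray axis. Now I carry the pick back to the stand.

Call:
{"api": "play_rows", "payload": {"rows": [[[0,0,-6.8],[0,0,0],1],[[0,0,-6.8],[0,0,0],1],[[0,0,-6.8],[0,0,0],1],[[0,0,-6.8],[0,0,0],1],[[0,0,-6.8],[0,0,0],1],[[0,0,-6.8],[0,0,0],1],[[0,0,-6.8],[0,0,0],1],[[0,0,-6.8],[0,0,0],1],[[0,0,-6.8],[0,0,0],1],[[0,0,-6.8],[0,0,0],1],[[0,0,-6.8],[0,0,0],1],[[0,0,-6.8],[0,0,0],1]]}}

```text
t: 54.18
tcp_pos: [0.5005, -0.2524, 0.2223]
tool_rot: [0.81, 0.586, -0.002, -0.004]
force: [-0.2, -0.6, -0.3]
finger_gap: 0.146
gripper_force: 117.9
```

Call:
{"api": "play_rows", "payload": {"rows": [[[0,0,-6.5],[0,0,0],1],[[0,0,-6.5],[0,0,0],1],[[0,0,-6.5],[0,0,0],1],[[0,0,-6],[0,0,0],1],[[0,0,0],[38.4,6.8,0],1],[[0,0,0],[38.4,6.8,0],1],[[0,0,0],[38.4,6.8,0],1],[[0,0,0],[38.4,6.8,0],1],[[0,0,0],[30,6.8,0],1],[[0,0,0],[0,0,0],1],[[0,0,0],[0,0,0],1]]}}

```text
t: 55.1
tcp_pos: [0.5122, -0.0648, 0.2232]
tool_rot: [0.662, 0.75, -0.002, -0.004]
force: [0.9, -0.3, -0.5]
finger_gap: 0.146
gripper_force: 117.8
```

```bash
cat > sd.py <<'E'
from st import *
from fit import inhand
S=np.array([.5125,-.0587])
def chk():
    s,T=st(); c,im,d=shot('wrist','S%d'%int(s['t']*100)); Q=inhand(c,d,s['tcp_pos'],T)*1000
    for a,b in((36,42),(60,81),(82,93)):
        q=Q[(Q[:,2]>a)&(Q[:,2]<b)]
        if len(q): print(a,len(q),np.median(q,0).round(1),q.min(0).round(1),q.max(0).round(1))
    ys,xs=np.mgrid[0:330,150:520]; dd=d[ys,xs].ravel(); P=pts(c,np.c_[xs.ravel(),ys.ravel()],dd); k=(dd>0)&(P[:,2]>.055)&(P[:,2]<.064)&(np.hypot(*(P[:,:2]-S).T)<.06)
    if k.sum()>20: print('prongs',k.sum(),cv2.minAreaRect((P[k][:,:2]*1000).astype(np.float32)))
    print('to S (tool mm)',((np.r_[S,.01]-(s['tcp_pos']))@T*1000).round(1)); return c,im,d
E
python3 -c "
from sd import *
chk()"
```

```text
t 55.1 tcp [ 0.5122 -0.0648  0.2232] yaw 97.13 zax [-0.008  0.002 -1.   ] F [ 0.9 -0.3 -0.5] gap 0.146 117.8
36 12 [12.2  2.7 36.5] [-1.1 -9.7 36.2] [12.3 11.7 37.8]
60 71 [ 4.9  1.4 68.1] [ 3.8 -2.4 60.2] [ 5.3  4.5 80.9]
82 115 [ 2.4 -6.9 84.3] [ -1.5 -12.8  82.4] [ 5.2  3.8 87.6]
prongs 1375 ((522.1297607421875, -56.15403747558594), (59.267662048339844, 42.6841926574707), 6.486842632293701)
to S (tool mm) [  5.4   2.7 213.2]
```

Call:
{"api": "play_rows", "payload": {"rows": [[[0,0,0],[4.3,1.9,0],1],[[0,0,0],[0,0,25],1],[[0,0,0],[0,0,25],1],[[0,0,0],[0,0,9],1],[[0,0,0],[0,0,0],1],[[0,0,0],[0,0,0],1],[[0,0,0],[0,0,0],1]]}}

```text
t: 55.73
tcp_pos: [0.5153, -0.0626, 0.1667]
tool_rot: [0.663, 0.748, -0.001, -0.001]
force: [0.4, 0.1, -0.9]
finger_gap: 0.142
gripper_force: 117.8
```

```bash
python3 -c "
from sd import *
c,im,d=chk()
cv2.imwrite('pics/S1v.png',cv2.resize(im[100:300,230:430,::-1],None,fx=3,fy=3,interpolation=cv2.INTER_CUBIC))"
```

```text
t 55.73 tcp [ 0.5153 -0.0626  0.1667] yaw 96.87 zax [-0.003  0.001 -1.   ] F [ 0.4  0.1 -0.9] gap 0.142 117.8
36 18 [12.1  3.3 36.5] [ 2.6 -9.7 36.1] [12.3 11.8 37.5]
60 70 [ 4.9  1.  69. ] [ 3.8 -2.5 60.9] [ 5.6  4.5 80.5]
82 117 [ 2.3 -6.9 84.5] [ -1.5 -12.8  82.1] [ 5.2  3.8 87. ]
prongs 1737 ((522.5581665039062, -57.37628173828125), (59.076072692871094, 43.613182067871094), 9.314741134643555)
to S (tool mm) [  4.   -1.9 156.7]
```

Call:
{"api": "play_rows", "payload": {"rows": [[[0,0,0],[2.7,-1.3,0],1],[[0,0,0],[0,0,0],1],[[0,0,0],[0,0,15],1],[[0,0,0],[0,0,15],1],[[0,0,0],[0,0,0],1],[[0,0,0],[0,0,0],1]]}}

```text
t: 56.28
tcp_pos: [0.5123, -0.0589, 0.1358]
tool_rot: [0.663, 0.749, -0.001, -0.003]
force: [0.1, 0.6, 0.4]
finger_gap: 0.145
gripper_force: 117.8
```

Call:
{"api": "play_rows", "payload": {"rows": [[[0,0,0],[0,0,10],1],[[0,0,0],[0,0,10],1],[[0,0,0],[0,0,8],1],[[0,0,0],[0,0,5],1],[[0,0,0],[0,0,0],1],[[0,0,0],[0,0,0],1]]}}

```text
t: 56.78
tcp_pos: [0.5122, -0.059, 0.1023]
tool_rot: [0.663, 0.749, -0.001, -0.003]
force: [0.5, -0.3, -0.1]
finger_gap: 0.145
gripper_force: 117.8
```

```bash
python3 -c "
from st import *
st()"
```

```text
t 56.78 tcp [ 0.5122 -0.059   0.1023] yaw 96.93 zax [-0.005  0.002 -1.   ] F [ 0.5 -0.3 -0.1] gap 0.145 117.8
```

Call:
{"api": "play_rows", "payload": {"rows": [[[0,0,0],[0,0,2],1],[[0,0,0],[0,0,1.5],1],[[0,0,0],[0,0,0],1],[[0,0,0],[0,0,0],1]], "grip_force": 40}}

```text
t: 57.12
tcp_pos: [0.5126, -0.0592, 0.0995]
tool_rot: [0.663, 0.749, -0.001, -0.002]
force: [-1.0, -0.1, -0.7]
finger_gap: 0.143
gripper_force: 117.8
```

Call:
{"api": "play_rows", "payload": {"rows": [[[0,0,0],[0,0,0],0.7],[[0,0,0],[0,0,0],0.4],[[0,0,0],[0,0,0],0.2],[[0,0,0],[0,0,0],0],[[0,0,0],[0,0,0],0],[[0,0,0],[0,0,0],0],[[0,0,0],[0,0,-20],0],[[0,0,0],[0,0,-35],0],[[0,0,0],[0,0,-35],0],[[0,0,0],[-30,0,-20],0],[[0,0,0],[-30,0,-20],0],[[0,0,0],[0,0,0],0]]}}

```text
t: 58.12
tcp_pos: [0.5246, -0.1245, 0.234]
tool_rot: [0.664, 0.748, 0.0, 0.005]
force: [0.6, -1.3, 0.4]
finger_gap: 0.996
gripper_force: 0.0
```

Call:
{"api": "play_rows", "payload": {"rows": [[[0,0,0],[-25,0,-30],0],[[0,0,0],[-25,0,-30],0],[[0,0,0],[-25,0,-20],0],[[0,0,0],[0,0,0],0],[[0,0,0],[0,0,0],0]]}}

```text
t: 58.53
tcp_pos: [0.5301, -0.1947, 0.3099]
tool_rot: [0.664, 0.748, -0.0, -0.001]
force: [-0.1, 0.2, 0.1]
finger_gap: 1.002
gripper_force: 0.0
```

```bash
python3 - <<'E'
from tr import *
st(); c,im,d=shot('wrist','F1'); cv2.imwrite('pics/F1v.png',im[:,:,::-1]); tray(c,im,d)
ys,xs=np.mgrid[0:400,0:640]; P=pts(c,np.c_[xs.ravel(),ys.ravel()],d.ravel())
near=(d.ravel()>0)&(np.hypot(P[:,0]-.5125,P[:,1]+.0587)<.03)
for a,b in((.12,.15),(.062,.07)):
    s=near&(P[:,2]>a)&(P[:,2]<b)
    if s.sum()>5: print(a,s.sum(),P[s].mean(0).round(4),cv2.minAreaRect((P[s][:,:2]*1000).astype(np.float32)))
for b in BAY: bayring(c,d,b,False)
E
```

```text
t 58.53 tcp [ 0.5301 -0.1947  0.3099] yaw 96.8 zax [-0.002  0.001 -1.   ] F [-0.1  0.2  0.1] gap 1.002 0.0
tray [  0.5309  -0.3117 -10.9876] cost 0.0031 2846
0.12 209 [ 0.5137 -0.0589  0.1323] ((513.4912719726562, -58.1211051940918), (12.754762649536133, 13.748361587524414), 7.937411308288574)
0.062 152 [ 0.514  -0.0611  0.0642] ((519.0542602539062, -60.16650390625), (35.669410705566406, 27.653759002685547), 4.0752482414245605)
ring in bay (np.int64(212), np.float64(0.0020000000000000226), np.float64(0.004000000000000024)) plane [-0.     0.004  0.012]
ring in bay (np.int64(298), np.float64(-0.008999999999999987), np.float64(-0.004999999999999984)) plane [-0.002 -0.006  0.012]
ring in bay (np.int64(259), np.float64(-0.0059999999999999845), np.float64(-0.003999999999999983)) plane [-0.002 -0.012  0.012]
ring in bay (np.int64(304), np.float64(-0.015999999999999993), np.float64(-0.006999999999999985)) plane [ 0.001 -0.005  0.012]
```

View pics/F1v.png

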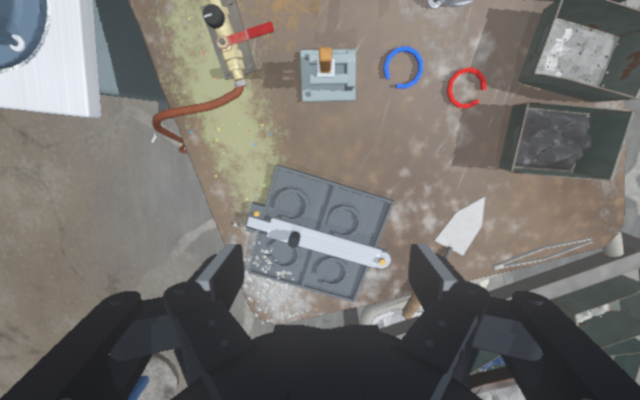

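The final view shows four rings flat in the bays. The keeper tongue is at (250,224), past the ball at (256,214) and against its stop. The pick hangs upright in the stand at (326,65) and the gripper is clear.

```bash
python3 -c "
from station import *
print(sign_off())"
```

```text
the job is handed in; nothing more can be done
None
```

The job is handed in: all four rings lie flat in the tray, one to a bay, the keeper bar is home in its detent, the pick hangs upright in its stand, and the brush, glass block and scraper were left alone (run time about 58.5 s).

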